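# Clamp a lock case with a turnbuckle and snap its cover on

## Robot

A 6-joint arm with a two-finger parallel gripper is mounted at the origin on a cart in front of the work surface, level with it; the furniture and walls round the work are solid. World frame = base frame: x ahead of the robot, y to its left, z up, the work surface at z = 0. Lengths are in mm, angles in degrees, forces in N, time in s.
With the tool pointing down it reaches from about 350 to 925 mm from the base axis. Payload 6.4 kg.
Tool frame: the origin (TCP) lies at the very end of the fingers, on their centre line; the grasp point (between the pads) lies 19 mm behind it; z points along the fingers, x is the direction in which the jaws open and shut, and the axes are right-handed (so a half turn about z gives the same grasp; the last joint's range is limited). The gripper opens to 94 mm and grips with 3 to 60 N. Pads are 16 mm wide; open, the fingers measure 119 mm over their backs; the gripper's body (75 mm by 177 mm) begins 78 mm behind the grasp point.
Start: joints at [-77.813, 14.043, 89.255, -0, 76.702, -9.975], TCP at [245.203, -601.988, 185.355] pointing down, gripper open.
Joint ranges: [-179.41, 179.41], [-58.25, 129.5], [7.25, 145.43], [-54.29, 234.29], [11.92, 165.04], [-157.13, 157.13]. Speed limits (degrees/s): [147.25, 147.25, 180, 180, 180, 180].

## Interface

Orientations are given as a 3x3 rotation matrix whose columns are the frame's x, y, z axes.
In Python, from bench import monitor, viewer, bot gives the robot as it stands.
- The arm moves only by the tool carry_out, never from a script. Its argument "plan" is a list of rows, each a list of 7 numbers: the shift along the tool's x, y, z in cm, then the turn, a rotation vector about the tool's x, y, z in degrees, then the finger opening in cm, from 0 to 9.4. In form: [[tx, ty, tz, wx, wy, wz, jaw], ...]. A call has 1 to 20 rows; each row shifts and turns the commanded pose from where the row before left it, along the tool's axes as they then stand; what a row does not reach is not made up. A row lasts 1/10 s, in which the tool goes at most 50 mm and 8.59 degrees, less where a joint would pass 70% of its speed; a pose out of reach is approached as far as the arm can. A call is refused whole if a number of a shift passes 5 or a number of a turn 8.59, either way. A call with a gripper value outside its range is refused whole. The fingers move at their own pace and stop on an object; "grip_force" is the grip in N (left out, the last holds). Time passes only in rows, so rows that do not move let the fingers close. It gives the time, the measured TCP pose, the force and the opening at its end, in the units of the state.
- monitor.observe(): the state, without advancing time (a new reading comes with each control period).
- viewer.capture(name): name is "side" or "top" or "wrist"; returns the picture (420x560x3 uint8, blue, green, red); there is no depth.
- viewer.camera_model(name): a dict with "mtx" (3x3 intrinsics, pixels), "rvec" (rotation vector, rad) and "tvec" (3), from world to camera coordinates, as OpenCV has them. Camera axes: x right, y down, z forward; pixel columns grow to the right and rows downward; lengths in mm; the calibration is good to about 2 mm. The wrist camera is an equidistant fisheye: a pixel r from the principal point sees the ray r / f radians off the axis. A picture is of the moment at which its call begins: read the wrist's pose just before it. camera_model takes no time and is no camera call; for the wrist camera it gives the pose at the moment of the call.
- bot.sign_off(): hands the job in, once; it reports no verdict.
The state is a dict: "time": time; "q": joint angles; "joint_vel": joint speeds; "tau": joint torques, N m; "ee_pos": TCP position; "tool_rot": TCP orientation; "wrist_force": force on the tool from outside, world axes, zero at the start; "moment": the same for the moment, N m; "gripper_width": finger opening in mm.
Only numpy, scipy, OpenCV 4.12 (cv2) and the standard library are available. Lean on these libraries where they do the work, as an engineer would, in place of code of your own. Each camera call takes 0.05 s, during which the arm holds its last target.

## Task

Wind the turnbuckle of the grey bench clamp all the way to its stop by pushing its spokes over, the top spoke going away from you, so that both blue jaws draw in together and grip the grey lock case. Only then fetch the white cover, lay it squarely in the mouth of the case and press it down near each corner until all four clips are right down and it sits fully home, level all round. Leave the other things on the bench where they are.

Things in the scene. Friction and masses are not known exactly. Their poses are not given: they have to be found in the camera images.
- clamp: Grey clamp fixed to the bench, base plate 190 x 200 x 12 mm. Origin on the bench top (plate x -105 to +85, y -100 to +100 mm); at yaw 0 its x points away from the robot, y to the left. Turnbuckle along y on the near side, case bed on the far side. Blue jaws at the two y ends: 42 mm high, outer faces up to 89 mm from the middle, with 80 mm high posts at the turnbuckle's ends.
- turnbuckle_axis (a point): Middle of the turnbuckle, on its axis, 67 mm above the bench (clamp x -55, y 0 mm); axes as the clamp's; it turns about y. Brass nuts and bars 27 mm thick, steel hub 26 mm. At the middle a cross of four spokes 90 degrees apart in the x-z plane, 8 mm thick, reaching 47 mm from the axis, 12 mm ball ends (one red, three black).
- turnbuckle (a joint): Turnbuckle angle, rad. At 0 the red-ended spoke points straight up; positive carries the top of the cross away from the robot (clamp +x) and draws both jaws in, 2.6 mm per rad each. Starts between -0.3 and 0.5; solid stop at 3.85 (wound home: over 3.65). Friction holds it where it is left; 4 to 8 N on a spoke turns it.
- bed (a point): Middle of the bed's top face, 16 mm above the bench, clamp x +40, y 0 mm; axes as the clamp's. The case lies on it, between two 24 mm high curbs on its x sides, and is centred by the jaws in y. A bench vice about 0.2 m high, with its handle towards the robot, stands just right of the clamp: carry the cover over it or round its near side.
- pad_left: Black rubber pad, 52 x 6 x 20 mm, on the left (+y) jaw, sprung (5 N a mm, gives up to 4 mm). Its origin is the clamp's origin as carried along by jaw and pad, not the pad's centre. It meets the case at about 3.1 rad and presses with about 10 N at the stop.
- pad_right: The same pad on the right (-y) jaw.
- case: Grey open lock case, 64 (x) x 100 (y) x 30 mm, about 0.5 kg, loose on the clamp's bed, long side along the turnbuckle. Origin: centre of its underside, 16 mm above the bench; rim 46 mm above the bench. Walls 3 mm, mouth 58 x 94 mm. Four orange clips inside, 20 mm (x) and 38 mm (y) from the centre, tops 4 mm below the rim while up.
- cover: White cover, loose on the bench: plate 53 (x) x 89 (y) x 11 mm, on it a grip rib along y, 14 (x) x 32 (y) x 16 mm; about 80 g. Origin: centre of its underside. Fits the mouth with 2.5 mm play a side, either way round. Laid on the clips its origin is 26 mm above the case's origin (plate top 7 mm above the rim); home: 20 mm (plate top 1 mm above the rim).
- cover_top (a point): Centre of the top of the cover's grip rib, 27 mm above its underside; axes as the cover's. Four faint grey round marks on the plate, 17 mm (x) and 34 mm (y) from the centre, show where to press, one near each corner.
- clip0 (a joint): Clip at the case's near (robot) side, left corner as it lies in the clamp: 0 m up, 0.006 m fully down. Stiff: it gives way at about 5 N and stays where it is pressed; home is its solid end stop.
- clip1 (a joint): Clip at the case's near side, right corner as it lies in the clamp: 0 m up, 0.006 m fully down. Stiff: it gives way at about 5 N and stays where it is pressed; home is its solid end stop.
- clip2 (a joint): Clip at the case's far side, left corner as it lies in the clamp: 0 m up, 0.006 m fully down. Stiff: it gives way at about 5 N and stays where it is pressed; home is its solid end stop.
- clip3 (a joint): Clip at the case's far side, right corner as it lies in the clamp: 0 m up, 0.006 m fully down. Stiff: it gives way at about 5 N and stays where it is pressed; home is its solid end stop.
- file_flat: Flat file with a wooden handle, 27 x 238 x 27 mm, bystander. Origin: centre of its underside.
- padlock_lying: Brass padlock lying flat, 67 x 44 x 18 mm, bystander. Origin: centre of its underside.
- flat_tin: Closed dark green tin, 68 x 102 x 50 mm, bystander. Origin: centre of its underside.
- wax_block: Cream block of wax shaped like a jar, 50 mm across, 74 mm high, bystander. Origin: centre of its underside.
- brass_block: Brass padlock body without its shackle, 24 x 38 x 42 mm, bystander. Origin: centre of its underside.
- cylinder_2: Brass lock cylinder, 33 x 63 x 17 mm, bystander. Origin: centre of its underside.

How it is judged (in metres and radians):
On the way:
1. the turnbuckle is wound to its stop and both jaws grip the case, the cover still being off (value of joint turnbuckle above 3.65 rad and contact force between each of pad_left, pad_right and case above 2 N and horizontal distance between cover and case above 0.1 m), for 0.2 s.
At the end, for the whole second after the job is handed in: Turnbuckle over 3.65 rad (stop 3.85), both pads press on the case with over 2 N, all four clips down by over 4.8 mm; cover at rest in the mouth, underside 17 to 21.5 mm above the case's underside, level with it to 0.04 rad, centred to 6 mm; case level to 0.05 rad (value of joint turnbuckle above 3.65 rad and contact force between each of pad_left, pad_right and case above 2 N and value of joint each of clip0, clip1, clip2, clip3 above 0.0048 m and z of cover in the frame of case between 0.017 and 0.0215 m and horizontal distance between cover and case below 0.006 m and angle between the z axis of cover and the z axis of case, either way round below 0.04 rad and linear speed of cover below 0.02 m/s and angle between case's own z axis and vertical below 0.05 rad); the robot touches nothing.
It fails at once if a bystander is moved more than 30 mm (distance of any of file_flat, padlock_lying, flat_tin, wax_block, brass_block, cylinder_2 from where it was at the start of the episode above 0.03 m).
It also fails if it takes over 72 s, if anything falls off the work surface, if the arm or the gripper's body presses on something with over 40 N, if the wrist force passes 120 N, or if a joint passes its speed limit or range.

## Working session

There is one attempt and no reset: what is moved stays moved. The work goes in short steps, Python scripts to look and compute and a tool call to move; the robot and the scene stay as the last step left them, time stands still between calls to the robot, and variables do not carry over. Pictures are saved under pics/ and viewed, and the job is handed in when it is done.

Besides the shell and the picture viewer there is one more tool, called after "Emit:" as name(argument=value, ...) on one line, values as JSON. carry_out: Moves the arm, as the interface text tells. Its arguments: {"type":"object","properties":{"plan":{"type":"array"},"grip_force":{"type":"number"}},"required":["plan"]}

```bash
ls; mkdir -p pics
python3 - <<'E'
from bench import monitor, viewer, bot
import cv2
print(monitor.observe())
for n in ("side","top","wrist"):
    im=viewer.capture(n); cv2.imwrite(f"pics/{n}0.png",im); print(n,viewer.camera_model(n))
E
```

```text
pics
{'time': 0.0, 'q': array([-7.78135459e+01,  1.40847962e+01,  8.93227976e+01, -6.35715040e-04,
        7.67032649e+01, -9.97649047e+00]), 'joint_vel': array([ 0.02914142, -0.04561139, -0.01117305,  0.0352681 , -0.03877726,
       -0.06074983]), 'tau': array([ 1.96564775e-03, -4.15842569e+01, -3.14606988e+01,  6.86482829e-02,
        3.33081046e-02, -1.51156369e-04]), 'ee_pos': array([ 245.05982615, -601.34831909,  184.25768776]), 'tool_rot': array([[ 3.77243884e-01, -9.26113857e-01, -4.18988468e-04],
       [-9.26111988e-01, -3.77243977e-01,  1.88896692e-03],
       [-1.90745932e-03, -3.24570975e-04, -9.99998128e-01]]), 'wrist_force': array([-0.06882789, -0.01016794,  0.58527892]), 'moment': array([ 0.06032803, -0.08052379, -0.07002875]), 'gripper_width': 93.95976943032277}
side {'mtx': array([[541.62317424,   0.        , 281.12601252],
       [  0.        , 541.62317424, 217.18936128],
       [  0.        ,   0.        ,   1.        ]]), 'rvec': array([ 0.14916028, -2.84298488,  1.25675072]), 'tvec': array([ 456.90319805,  109.84826676, 1119.4953019 ])}
top {'mtx': array([[486.20740931,   0.        , 285.17242988],
       [  0.        , 486.20740931, 216.04696951],
       [  0.        ,   0.        ,   1.        ]]), 'rvec': array([ 2.18376845, -2.13109633,  0.145208  ]), 'tvec': array([ -72.16392049,  493.33947304, 1348.68179798])}
wrist {'mtx': array([[325.1922621 ,   0.        , 275.44522806],
       [  0.        , 325.1922621 , 210.05550671],
       [  0.        ,   0.        ,   1.        ]]), 'rvec': array([-2.4110003 ,  1.62224046,  0.22499277]), 'tvec': array([-649.86245379,  -27.4612202 ,  392.48004383])}
```

View pics/side0.png

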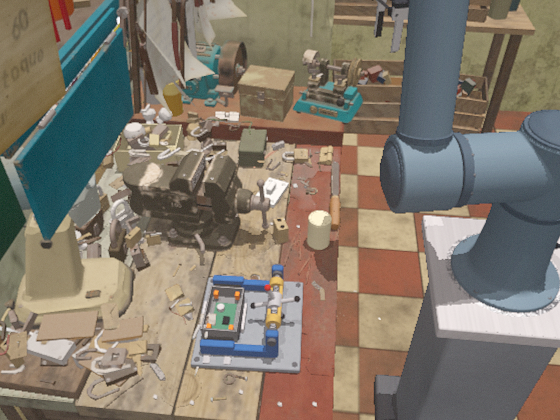

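View pics/top0.png

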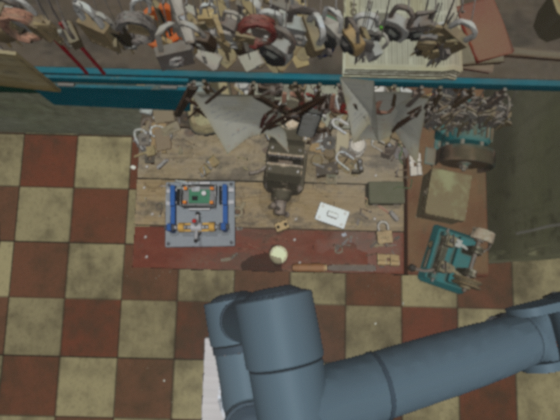

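View pics/wrist0.png

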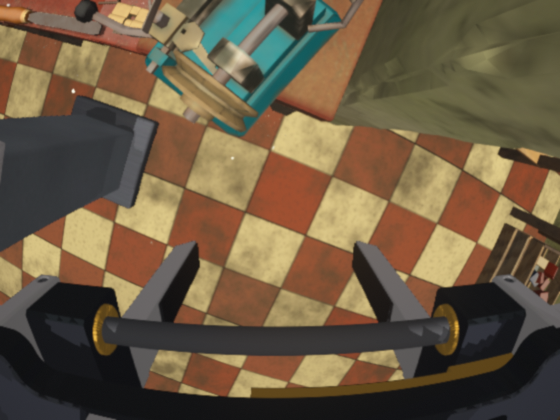

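Top view: clamp is around (201,213), the vice at (283,180), the cover at (333,214) and the wax at (278,255). The side view shows the clamp at (250,320). I'll write helpers and enlarge these.

```bash
cat > h.py <<'E'
from bench import monitor, viewer, bot
import numpy as np, cv2
from scipy.spatial.transform import Rotation as R
def cam(n):
    c=viewer.camera_model(n); return c['mtx'],R.from_rotvec(np.ravel(c['rvec'])).as_matrix(),np.ravel(c['tvec'])
def ray(n,uv,c=None):
    K,Rm,t=c or cam(n)
    p=np.array([(uv[0]-K[0,2])/K[0,0],(uv[1]-K[1,2])/K[1,1]])
    if n=='wrist':
        th=np.hypot(*p); d=np.array([*(p/max(th,1e-9)*np.sin(th)),np.cos(th)])
    else: d=np.array([*p,1.])
    return -Rm.T@t, Rm.T@d
def onz(n,uv,z,c=None):
    o,d=ray(n,uv,c); return o+d*(z-o[2])/d[2]
def proj(n,P,c=None):
    K,Rm,t=c or cam(n); q=Rm@np.asarray(P,float)+t
    if n=='wrist':
        r=np.hypot(q[0],q[1]); th=np.arctan2(r,q[2]); return np.array([K[0,0]*th*q[0]/r+K[0,2],K[1,1]*th*q[1]/r+K[1,2]])
    return np.array([K[0,0]*q[0]/q[2]+K[0,2],K[1,1]*q[1]/q[2]+K[1,2]])
def crop(im,x0,y0,x1,y1,s,name):
    cv2.imwrite('pics/'+name,cv2.resize(im[y0:y1,x0:x1],None,fx=s,fy=s,interpolation=cv2.INTER_CUBIC))
E
python3 - <<'E'
from h import *
im=cv2.imread('pics/top0.png'); crop(im,155,170,255,260,8,'tclamp.png'); crop(im,255,180,355,270,8,'tcov.png')
im=cv2.imread('pics/side0.png'); crop(im,185,255,315,380,6,'sclamp.png');crop(im,220,150,350,270,6,'scov.png')
for n,uv in (('top',(333,214)),('top',(201,213)),('top',(278,255))): print(onz(n,uv,11))
E
```

```text
[ 507.06780633 -198.08537323   11.        ]
[500.48914107 182.53830636  11.        ]
[385.1209643  -42.41109681  11.        ]
```

View pics/tclamp.png

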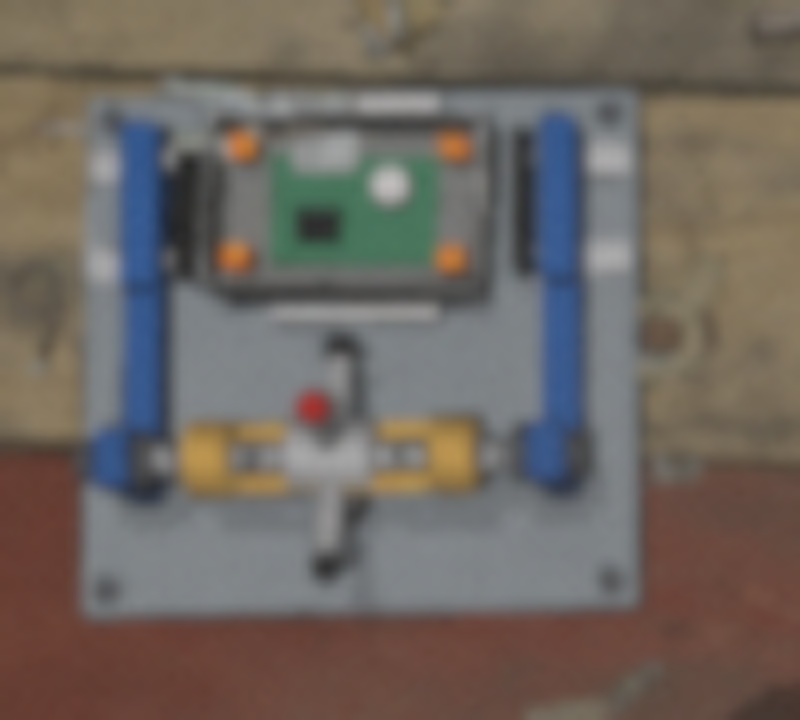

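View pics/tcov.png

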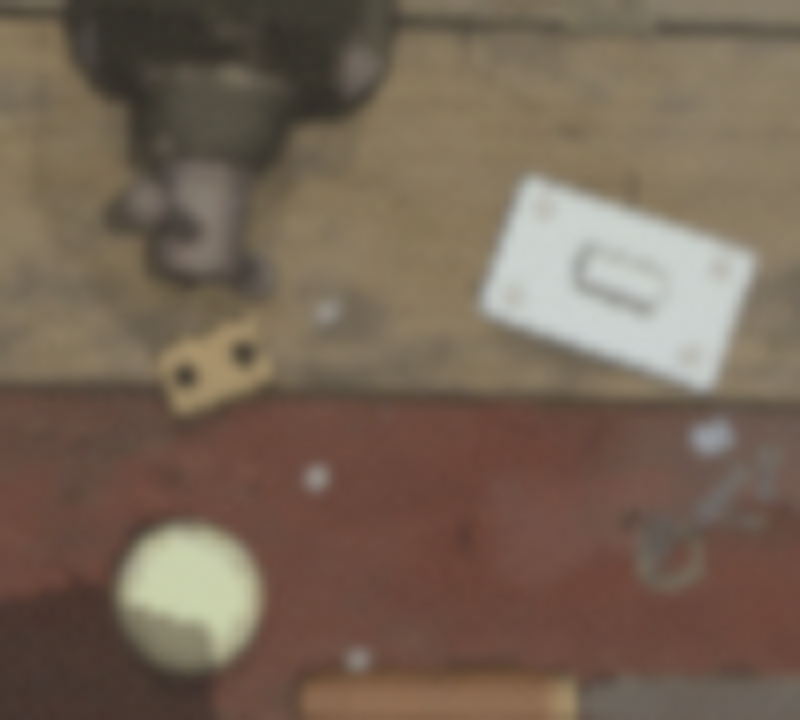

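View pics/sclamp.png

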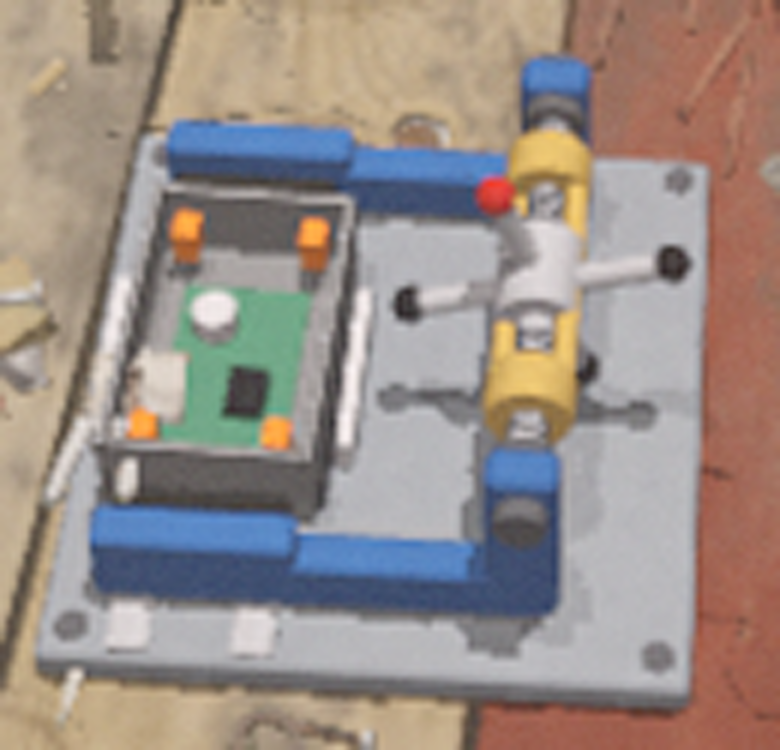

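View pics/scov.png

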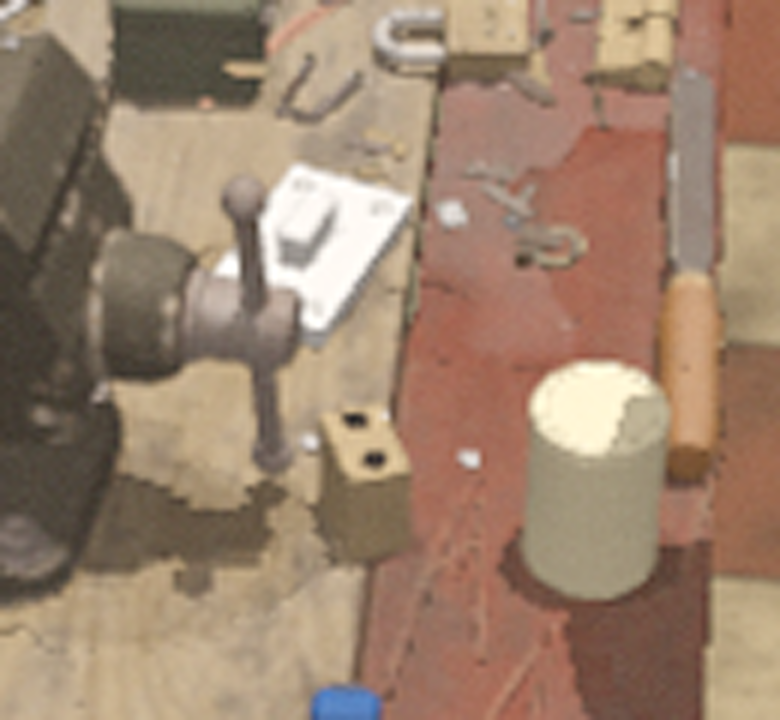

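Run:
```python
from h import *
from scipy.optimize import least_squares
f=lambda u,x0,y0,s:np.array([x0+(u[0]+.5)/s-.5,y0+(u[1]+.5)/s-.5])
T=lambda *u:f(u,155,170,8); S=lambda *u:f(u,185,255,6)
Tc=lambda *u:f(u,255,180,8)
ct,cs=cam('top'),cam('side')
ob=[('top',T(90,97),(85,100,12)),('top',T(634,90),(85,-100,12)),('top',T(638,605),(-105,-100,12)),('top',T(82,617),(-105,100,12)),
('side',S(140,133),(85,-100,12)),('side',S(708,165),(-105,-100,12)),('side',S(690,693),(-105,100,12)),('side',S(38,660),(85,100,12))]
def W(p,l): 
    c,s=np.cos(p[2]),np.sin(p[2]); return np.array([p[0]+c*l[0]-s*l[1],p[1]+s*l[0]+c*l[1],l[2]])
def res(p,sel=None):
    return np.concatenate([proj(n,W(p,l),ct if n=='top' else cs)-uv for n,uv,l in ob if sel in(None,n)])
for sel in (None,'top','side'):
    r=least_squares(res,[500,182,0],x_scale=[1,1,.01],args=(sel,)); print(sel,r.x[:2],np.degrees(r.x[2]),np.round(r.fun,2))
p=least_squares(res,[500,182,0],x_scale=[1,1,.01]).x
# red ball
print('red top/side px',T(314,408),S(495,195))
for th in np.arange(-.3,.55,.1):
    l=(-55+47*np.sin(th),0,67+47*np.cos(th)); print(round(th,1),proj('top',W(p,l),ct),proj('side',W(p,l),cs))
# case clips tops z=42
cl=[T(x,y) for x,y in ((242,147),(455,147),(236,257),(450,258))]
P=[onz('top',u,42,ct) for u in cl]; m=np.mean(P,0); print('case',P,m,'bed',W(p,(40,0,42)))
# cover corners z=11
C=[onz('top',Tc(*u),11,ct) for u in ((528,175),(757,253),(712,390),(482,308))]
print('cover',np.mean(C,0),[np.round(c,1) for c in C],[np.linalg.norm(C[i]-C[i-1]) for i in range(4)])
v=C[1]-C[0]+C[2]-C[3]; print(np.degrees(np.arctan2(v[1],v[0])))
K=[onz('side',f(u,220,150,6),11,cs) for u in ((298,165),(412,203),(315,340))]
print([np.round(k,1) for k in K],(K[0]+K[2])/2,(K[0]-K[1]))
```

```text
None [508.06841176 189.09661632] 2.612708221515009 [-1.5   0.31 -0.53 -0.18 -0.5   0.78 -1.18  0.77 -0.24 -0.45  0.16 -1.14
  0.3  -0.59 -1.12 -1.04]
top [509.38681437 186.45217823] 2.435528690345446 [-0.47 -0.22  0.49 -0.5   0.33  0.46 -0.34  0.22]
side [507.41010451 190.70866396] 2.6823609864862203 [-0.14  0.22  0.38 -0.55  0.68  0.21 -0.89 -0.13]
red top/side px [193.8125 220.5625] [267.08333333 287.08333333]
-0.3 [192.41721452 230.67602973] [282.66329748 285.69104714]
-0.2 [192.34244582 228.92888469] [280.04067979 285.1216352 ]
-0.1 [192.29924643 227.16356283] [277.35868027 284.72350475]
0.0 [192.28810227 225.3996146 ] [274.64674655 284.50121344]
0.1 [192.30910946 223.65656208] [271.93471607 284.4572111 ]
0.2 [192.36197404 221.95362168] [269.25239954 284.59180547]
0.3 [192.4460188  220.30943442] [266.62916613 284.9031653 ]
0.4 [192.56019682 218.74181036] [264.09353985 285.38736084]
0.5 [192.7031112  217.26749273] [261.67281651 286.03843985]
case [array([566.93578772, 226.39838558,  42.        ]), array([568.84549324, 150.99943488,  42.        ]), array([527.45119532, 226.52621405,  42.        ]), array([528.9893753 , 151.03617547,  42.        ])] [548.0554629  188.74005249  42.        ] bed [548.02683111 190.91999868  42.        ]
cover [ 504.88578207 -195.2845497    11.        ] [array([ 542.9, -161.6,   11. ]), array([ 516.4, -244.8,   11. ]), array([ 466.3, -229. ,   11. ]), array([ 493.9, -145.8,   11. ])] [np.float64(51.44283201405304), np.float64(87.26273553090874), np.float64(52.587937424826855), np.float64(87.66848084630372)]
-108.01394183679206
[array([ 512.5, -240.4,   11. ]), array([ 464.2, -221.2,   11. ]), array([ 493.6, -133.7,   11. ])] [ 503.0635459  -187.09501835   11.        ] [ 48.3377995  -19.27038766   0.        ]
```

Fit: clamp is at about (508,188.5) with yaw 2.5°, theta is about 0.3, and the cover is at about (504,-193) with yaw about -18°. First I'll lift and turn the tool to the clamp axes, then look at the cover on the way past.

Emit:
carry_out(plan=[[0,0,-4,0,0,6.6,0],[0,0,-4,0,0,6.6,0],[0,0,-4,0,0,6.5,0],[-5,-1.5,0,0,0,0,0],[-5,-1.5,0,0,0,0,0],[-5,-1.5,0,0,0,0,0],[-5,-1.5,0,0,0,0,0],[-5,-1.5,0,0,0,0,0],[-5,-1.5,0,0,0,0,0],[-5,-1.5,0,0,0,0,0],[-4,-1,0,0,0,0,0]])

```text
time: 1.25
ee_pos: [339.6, -220.0, 305.2]
tool_rot: [[0.043, -0.999, 0.0], [-0.999, -0.043, 0.0], [-0.0, -0.0, -1.0]]
wrist_force: [0.3, -0.1, -0.0]
gripper_width: 9.6
```

Run:
```python
from h import *
s=monitor.observe(); print(s['time'],s['ee_pos'],s['tool_rot'],s['q'],s['wrist_force'],s['gripper_width'])
c=cam('wrist'); im=viewer.capture('wrist'); cv2.imwrite('pics/w1.png',im); print(-c[1].T@c[2],c[1])
np.savez('w1.npz',K=c[0],R=c[1],t=c[2])
```

```text
1.25 [ 339.62008539 -220.0162828   305.15161491] [[ 4.33401925e-02 -9.99060305e-01  3.68077548e-04]
 [-9.99060368e-01 -4.33401544e-02  1.10763620e-04]
 [-9.47069978e-05 -3.72532207e-04 -9.99999926e-01]] [-4.91082400e+01 -2.57157013e+01  1.13728430e+02  2.01088679e-02
  9.19782629e+01  3.84084685e+01] [ 0.34575336 -0.10186188 -0.02999868] 9.61697821334807
[ 419.0349814  -216.7598838   505.32663766] [[ 4.27232684e-02 -9.99086714e-01  6.78550865e-04]
 [-9.61813704e-01 -4.09455873e-02  2.70624939e-01]
 [-2.70349997e-01 -1.22146214e-02 -9.62684622e-01]]
```

View pics/w1.png

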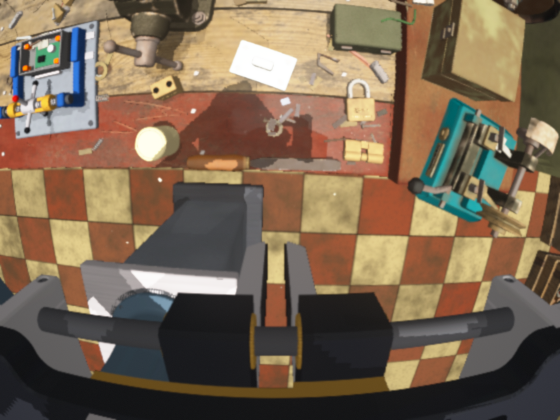

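The wrist view shows the cover at about (264,64) and the clamp at the left around (52,75). Enlarging it.

Run:
```python
from h import *
im=cv2.imread('pics/w1.png'); crop(im,220,30,310,97,8,'w1c.png')
```

```text
(no output)
```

View pics/w1c.png

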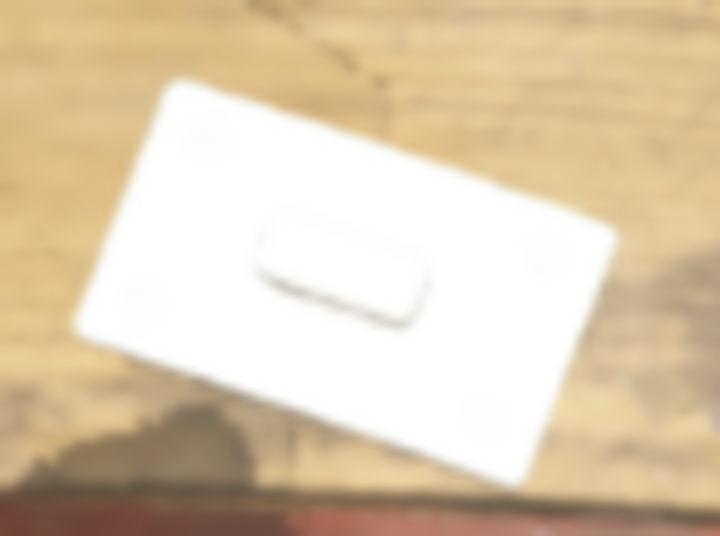

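Run:
```python
from h import *
d=np.load('w1.npz'); c=(d['K'],d['R'],d['t'])
f=lambda u:(220+(u[0]+.5)/8-.5,30+(u[1]+.5)/8-.5)
C=[onz('wrist',f(u),11,c) for u in ((170,76),(620,233),(524,489),(75,330))]
print(np.mean(C,0),np.round(C,1),[np.linalg.norm(C[i]-C[i-1]) for i in range(4)])
v=C[1]-C[0]+C[2]-C[3];print(np.degrees(np.arctan2(v[1],v[0])))
s=monitor.observe();print(s['ee_pos'])
a=np.radians(2.5);Rc=np.array([[np.cos(a),-np.sin(a)],[np.sin(a),np.cos(a)]])
print('clamp frame tcp',Rc.T@(s['ee_pos'][:2]-[508.3,188.5]))
```

```text
[ 505.34052464 -194.58046205   11.        ] [[ 544.9 -159.6   11. ]
 [ 516.5 -245.3   11. ]
 [ 465.8 -229.5   11. ]
 [ 494.2 -144.    11. ]] [np.float64(52.974320563532785), np.float64(90.26673120157848), np.float64(53.103073866160095), np.float64(90.09235271259013)]
-108.35811658685495
[ 340.56009817 -216.05011304  305.52931531]
clamp frame tcp [-185.22647871 -396.84835922]
```

Cover is at (505,-194.6) with yaw -18.3°, and its sides measure 53 x 90, which agrees with the given size. Now to the clamp.

Emit:
carry_out(plan=[[-5,-0.8,0.5,0,0,0,0],[-5,-0.8,0.5,0,0,0,0],[-5,-0.8,0.5,0,0,0,0],[-5,-0.8,0.5,0,0,0,0],[-5,-0.8,0.5,0,0,0,0],[-5,-0.8,0.5,0,0,0,0],[-5,-0.8,0.5,0,0,0,0],[-4.7,-0.8,0.5,0,0,0,0],[0,0,0,0,0,0,0]])

```text
time: 2.2
ee_pos: [384.3, 175.4, 264.7]
tool_rot: [[0.052, -0.999, -0.003], [-0.999, -0.052, 0.001], [-0.001, 0.003, -1.0]]
wrist_force: [0.9, -0.4, -0.8]
gripper_width: 0.5
```

Run:
```python
from h import *
s=monitor.observe(); print(s['time'],s['ee_pos'],s['q'],s['gripper_width'])
c=cam('wrist'); im=viewer.capture('wrist'); cv2.imwrite('pics/w2.png',im)
np.savez('w2.npz',K=c[0],R=c[1],t=c[2]); im=viewer.capture('side'); crop(im,150,200,330,335,4,'s2.png')
```

```text
2.2 [384.30296347 175.38090114 264.73045597] [ 9.02170724e+00 -2.18577016e+01  1.15099230e+02  6.67658828e-02
  8.69119543e+01  9.60428259e+01] 0.5100217275994227
```

View pics/w2.png

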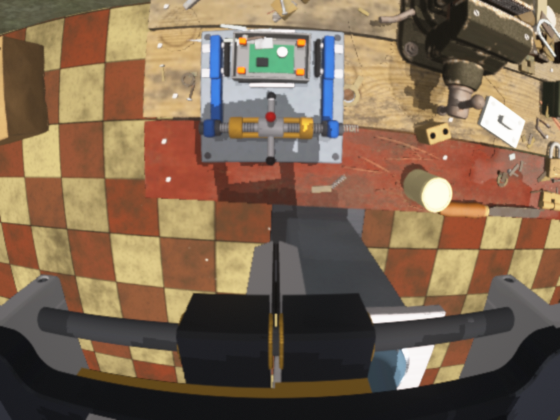

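Run:
```python
from h import *
s=monitor.observe(); print(s['ee_pos'],s['joint_vel'].round(2))
c=cam('wrist'); im=viewer.capture('wrist'); cv2.imwrite('pics/w3.png',im)
np.savez('w3.npz',K=c[0],R=c[1],t=c[2]); crop(im,190,20,360,170,4.7,'w3c.png')
```

```text
[385.23078809 171.60277264 265.48456447] [-3.48 -1.26  0.33 -0.01  0.09 -0.03]
```

View pics/w3c.png

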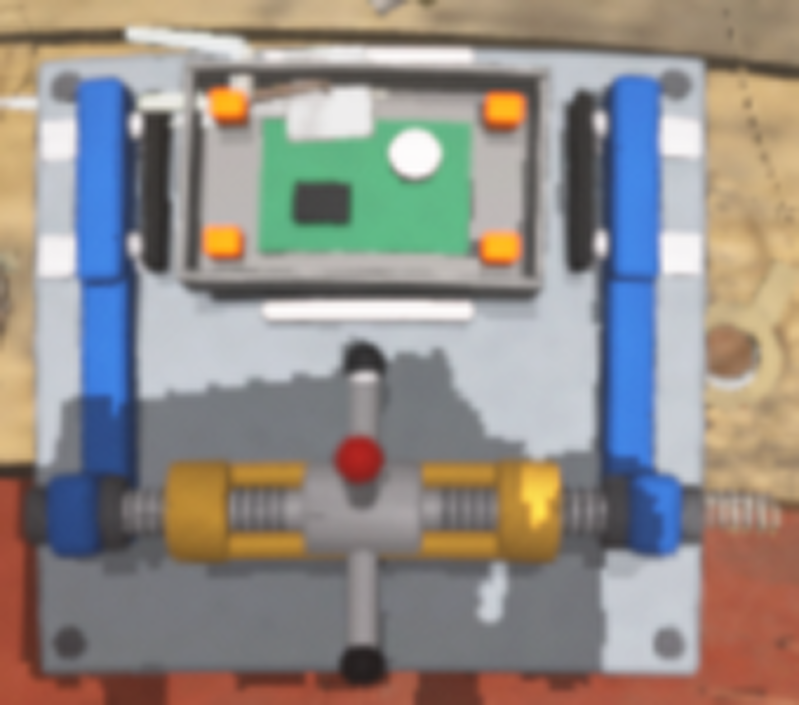

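Run:
```python
from h import *
from scipy.optimize import least_squares
d=np.load('w3.npz'); c=(d['K'],d['R'],d['t'])
f=lambda u:np.array((190+(u[0]+.5)/4.7-.5,20+(u[1]+.5)/4.7-.5))
ob=[((40,62),(85,100,12)),((705,60),(85,-100,12)),((698,670),(-105,-100,12)),((40,672),(-105,100,12))]
def W(p,l):
    C,s=np.cos(p[2]),np.sin(p[2]); return np.array([p[0]+C*l[0]-s*l[1],p[1]+s*l[0]+C*l[1],l[2]])
r=least_squares(lambda p:np.concatenate([proj('wrist',W(p,l),c)-f(u) for u,l in ob]),[508,188,.04],x_scale=[1,1,.01]);p=r.x
print(p[:2],np.degrees(p[2]),r.fun.round(2))
P=np.array([onz('wrist',f(u),42,c) for u in((228,106),(504,110),(222,242),(500,248))]);m=P.mean(0)
C,s=np.cos(p[2]),np.sin(p[2]);Rc=np.array([[C,-s],[s,C]])
print('case in clamp',Rc.T@(m[:2]-p[:2])); v=P[0]-P[1]+P[2]-P[3];print('case yaw',np.degrees(np.arctan2(v[1],v[0]))-90)
def g(q): # theta,L for three balls
    th,L=q;o=[]
    for u,a in(((360,458),0),((364,360),90),((362,664),-90)):
        t=th+np.radians(a);o.append(proj('wrist',W(p,(-55+L*np.sin(t),0,67+L*np.cos(t))),c)-f(u))
    return np.concatenate(o)
q=least_squares(g,[.3,41]);print(q.x,q.fun.round(2))
s=monitor.observe();print('tcp',s['ee_pos'],Rc.T@(s['ee_pos'][:2]-p[:2]))
```

```text
[510.50481612 186.70353614] 2.3552152719308346 [-0.88 -0.86  0.54 -0.9   0.38  1.16 -0.07  0.49]
case in clamp [38.13979069  1.09474779]
case yaw 1.0390847817331235
[ 0.31038911 41.4448902 ] [-0.04  0.03  0.29  0.14  0.12  0.13]
tcp [385.5687799  170.65231906 265.76209946] [-125.49011706  -10.90345078]
```

Clamp is at (509.5,187) with yaw 2.4°, theta 0.31 and ball centres at 41 mm. Next: go behind the red spoke, above it.

Emit:
carry_out(plan=[[-0.5,-1.6,4,0,0,0,0],[-0.6,-1.6,4,0,0,0,0],[0,-1.7,4.5,0,0,0,0],[0,0,0,0,0,0,0],[0,0,0,0,0,0,0]])

```text
time: 2.85
ee_pos: [434.3, 182.6, 141.4]
tool_rot: [[0.04, -0.999, -0.001], [-0.999, -0.04, -0.0], [0.0, 0.001, -1.0]]
wrist_force: [-0.2, -0.6, 0.7]
gripper_width: 0.6
```

```bash
cat > st.py <<'E'
from h import *
a=np.radians(2.4);Rc=np.array([[np.cos(a),-np.sin(a)],[np.sin(a),np.cos(a)]]);O=np.array([509.5,187.])
def st():
    s=monitor.observe(); p=Rc.T@(s['ee_pos'][:2]-O); print('t',round(s['time'],2),'clamp xy',p.round(1),'rel axis x %.1f z %.1f'%(p[0]+55,s['ee_pos'][2]-67),'z',s['ee_pos'][2].round(1),'F',s['wrist_force'].round(1),'head',np.degrees(np.arctan2(s['tool_rot'][1,0],s['tool_rot'][0,0])).round(1),'q',s['q'].round(0),'g',round(s['gripper_width'],1)); return s
if __name__=='__main__': st()
E
python3 st.py
```

```text
t 2.85 clamp xy [-75.4  -1.3] rel axis x -20.4 z 74.4 z 141.4 F [-0.2 -0.6  0.7] head -87.7 q [  9.  -8. 117.  -0.  71.  97.] g 0.6
```

Emit:
carry_out(plan=[[-0.1,0,2.2,0,0,0,0],[0,0,2.1,0,0,0,0],[0,0,0,0,0,0,0],[0,-1.0,0,0,0,0,0],[0,-0.9,0,0,0,0,0],[0,-0.5,0.2,0,0,0,0],[0,-0.5,0.2,0,0,0,0],[0,-0.4,0.35,0,0,0,0],[0,-0.4,0.4,0,0,0,0],[0,-0.2,0.35,0,0,0,0],[0,-0.2,0.35,0,0,0,0],[0,-0.1,0.35,0,0,0,0],[0,-0.1,0.35,0,0,0,0],[0,0,0,0,0,0,0]])

```text
time: 4.25
ee_pos: [487.3, 187.5, 79.2]
tool_rot: [[0.043, -0.999, 0.022], [-0.999, -0.043, 0.002], [-0.001, -0.022, -1.0]]
wrist_force: [10.5, -0.3, 15.2]
gripper_width: 0.0
```

Run:
```python
from st import *
st(); im=viewer.capture('side'); crop(im,185,240,315,350,6,'s3.png')
```

```text
t 4.25 clamp xy [-22.2   1.5] rel axis x 32.8 z 12.2 z 79.2 F [10.5 -0.3 15.2] head -87.5 q [  9.   3. 113.  -0.  62.  96.] g 0.0
```

View pics/s3.png

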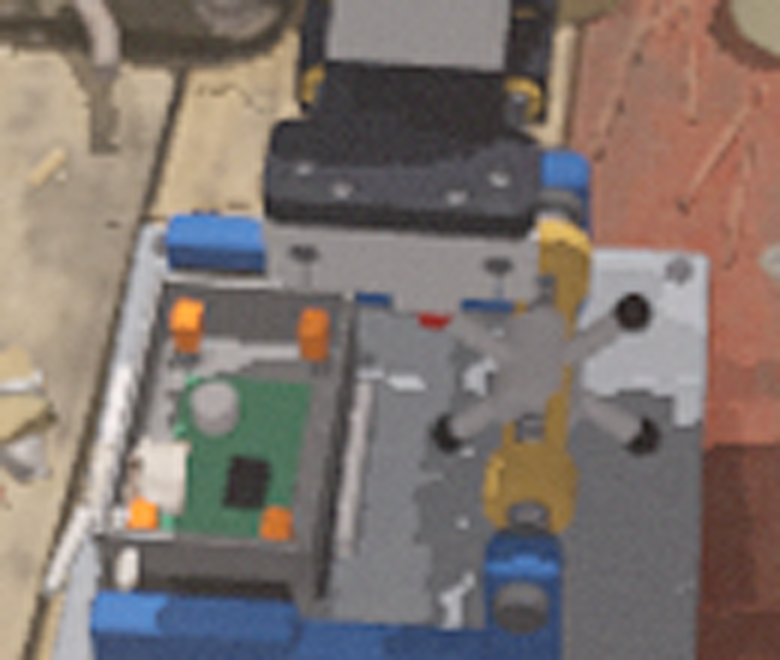

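Run:
```python
from st import *
from scipy.optimize import least_squares
cs=cam('side')
def px(th,L,dx=0,dy=0,y=0):
    l=np.array([-55+L*np.sin(th),y]); w=Rc@l+O; q=proj('side',[w[0],w[1],67+L*np.cos(th)],cs)-[185+dx,240+dy]; return (q+.5)*6-.5
for th in np.arange(.3,1.9,.2):
    print(round(th,1),[px(th+a*np.pi/2,41.4).round(0).tolist() for a in range(4)])
print('hub',px(0,0)); 
s=st(); print('tip', ((proj('side',s['ee_pos'],cs)-[185,240])+.5)*6-.5, s['tau'].round(1))
for k in(-8,8):
    w=s['ee_pos']+s['tool_rot']@[0,k,0]; print(((proj('side',w,cs)-[185,240])+.5)*6-.5)
im=viewer.capture('wrist'); cv2.imwrite('pics/w4.png',im); im=viewer.capture('top'); crop(im,155,160,255,260,6,'t4.png')
```

```text
0.3 [[494.0, 279.0], [405.0, 387.0], [575.0, 452.0], [670.0, 348.0]]
0.5 [[468.0, 285.0], [416.0, 403.0], [600.0, 447.0], [659.0, 331.0]]
0.7 [[445.0, 294.0], [432.0, 418.0], [623.0, 438.0], [644.0, 315.0]]
0.9 [[426.0, 306.0], [451.0, 431.0], [642.0, 427.0], [624.0, 302.0]]
1.1 [[411.0, 321.0], [474.0, 441.0], [658.0, 414.0], [601.0, 290.0]]
1.3 [[401.0, 337.0], [499.0, 448.0], [668.0, 398.0], [574.0, 282.0]]
1.5 [[397.0, 354.0], [526.0, 453.0], [674.0, 381.0], [546.0, 278.0]]
1.7 [[399.0, 372.0], [553.0, 454.0], [674.0, 364.0], [518.0, 277.0]]
hub [535.75814783 367.6656876 ]
t 4.3 clamp xy [-22.3   1.5] rel axis x 32.7 z 12.2 z 79.2 F [10.5 -1.1 15.3] head -87.5 q [  9.   3. 113.  -0.  62.  96.] g 0.3
tip [424.98402972 339.53450798] [  2.3 -21.2 -14.7   0.6   3.    0. ]
[397.99376174 337.74675762]
[451.98295357 341.32283167]
```

View pics/w4.png

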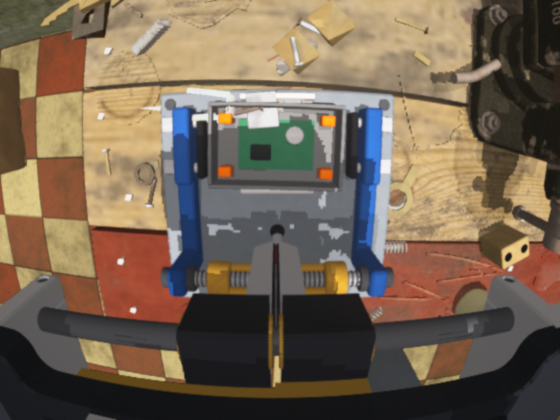

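Run:
```python
from st import *
im=viewer.capture('side'); crop(im,235,275,305,325,11,'s4.png')
im=cv2.imread('pics/w4.png'); crop(im,230,200,330,270,8,'w4c.png')
```

```text
(no output)
```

View pics/s4.png

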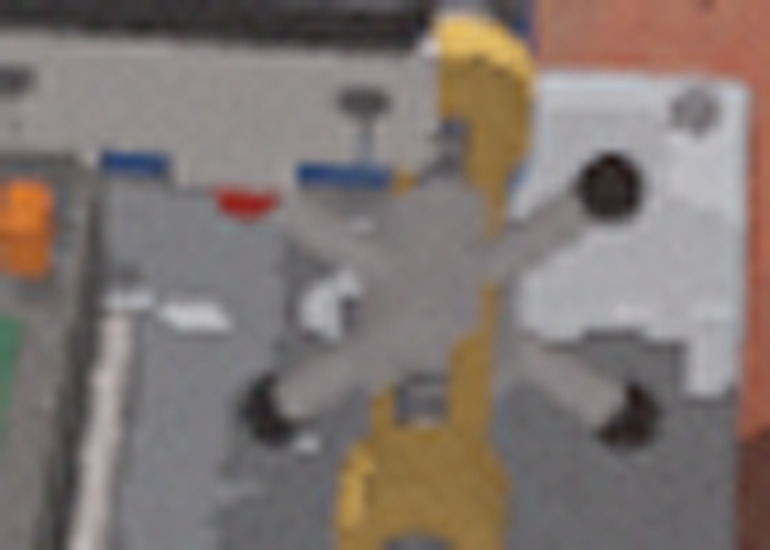

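View pics/w4c.png

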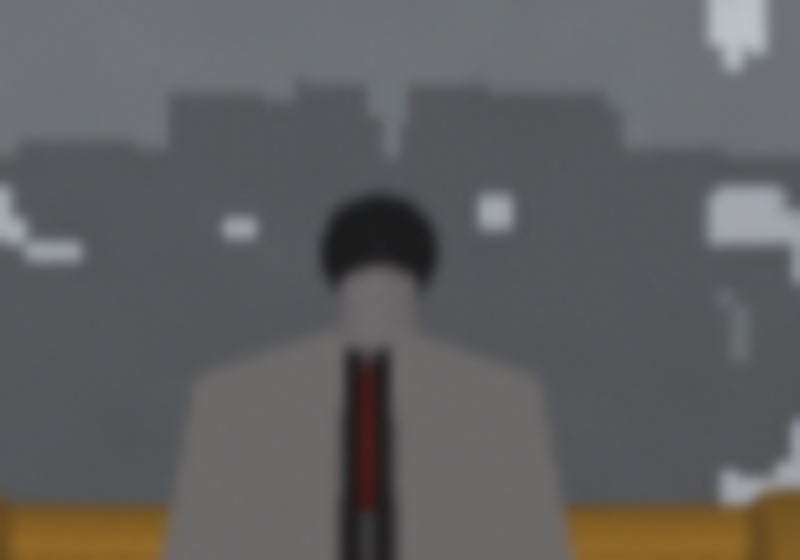

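View pics/t4.png

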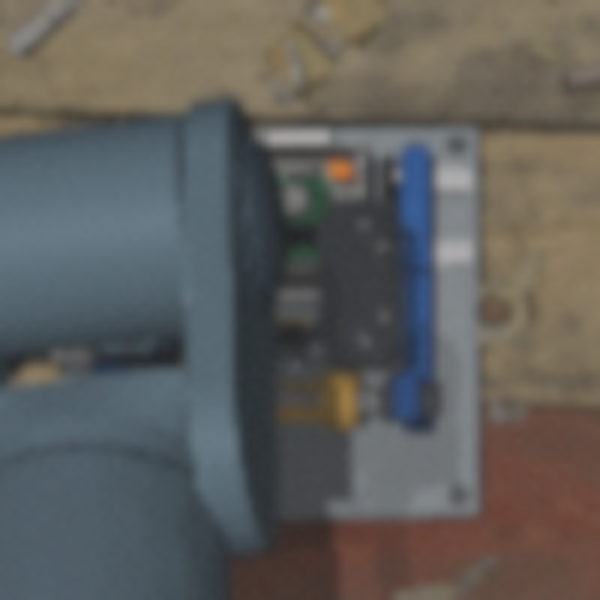

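Run:
```python
from st import *
c=cam('wrist'); s=monitor.observe()
for th in (.3,.5,.7,.8,.9,1.1,1.3,1.5):
    l=np.array([-55+41.4*np.sin(th),0]); w=Rc@l+O; 
    l2=np.array([-55+41.4*np.cos(th),0]); w2=Rc@l2+O
    print(th,'red',proj('wrist',[*w,67+41.4*np.cos(th)],c).round(1),'next',proj('wrist',[*w2,67-41.4*np.sin(th)],c).round(1))
for k in (-8,8):
  for z in (0,-20,-40): print('finger',k,z,proj('wrist',s['ee_pos']+s['tool_rot']@[0,k,z],c).round(1))
```

```text
0.3 red [277.4 290.9] next [277.1 223.2]
0.5 red [277.4 277.4] next [277.1 224.4]
0.7 red [277.4 264.1] next [277.  227.6]
0.8 red [277.4 257.7] next [277.  229.9]
0.9 red [277.4 251.8] next [277.  232.5]
1.1 red [277.3 241.2] next [276.9 238.8]
1.3 red [277.3 233. ] next [276.9 246.3]
1.5 red [277.2 227.2] next [276.9 254.7]
finger -8 0 [275.  232.5]
finger -8 -20 [274.9 243.8]
finger -8 -40 [274.9 257.5]
finger 8 0 [275.  254.9]
finger 8 -20 [275. 268.]
finger 8 -40 [275.  283.6]
```

Run:
```python
from st import *
im=cv2.imread('pics/wrist0.png').copy(); c=cam('wrist'); s=monitor.observe()
s_=4
big=cv2.resize(im[220:350,130:310],None,fx=s_,fy=s_,interpolation=cv2.INTER_CUBIC)
for x in(-47,-59.5):
  for k,col in ((-8,(0,0,255)),(0,(0,255,255)),(8,(0,255,0))):
    for z in (0,-19,-38,-57):
      for sg in (1,-1):
        p=proj('wrist',s['ee_pos']+s['tool_rot']@[sg*x,k,z],c); q=((p-[130,220])*s_).astype(int); cv2.circle(big,tuple(int(v) for v in q),3,col,-1)
cv2.imwrite('pics/w0c.png',big)
```

```text
(no output)
```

View pics/w0c.png

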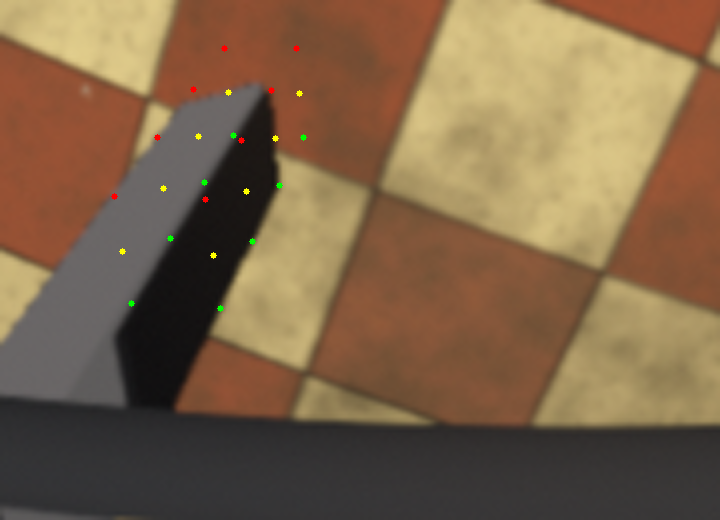

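The pictures show the visible fingertips are about 19 mm higher than the reported TCP. The finger therefore rode up on top of the red ball, at theta about 0.84. I'll retract, re-enter deeper between the spokes and push again.

Emit:
carry_out(plan=[[0,0,-2,0,0,0,0],[0,0,-2,0,0,0,0],[0.1,1.1,0,0,0,0,0],[0,1.15,0,0,0,0,0],[0,0,0,0,0,0,0]])

```text
time: 4.95
ee_pos: [451.8, 184.8, 110.6]
tool_rot: [[0.043, -0.999, -0.004], [-0.999, -0.043, -0.001], [0.0, 0.004, -1.0]]
wrist_force: [0.1, 1.3, 0.6]
gripper_width: 0.5
```

Run:
```python
from st import *
st(); im=viewer.capture('side'); crop(im,185,220,315,350,5,'s5.png')
```

```text
t 4.95 clamp xy [-57.7   0.2] rel axis x -2.7 z 43.6 z 110.6 F [0.1 1.3 0.6] head -87.5 q [  9.  -3. 116.   0.  67.  96.] g 0.5
```

View pics/s5.png

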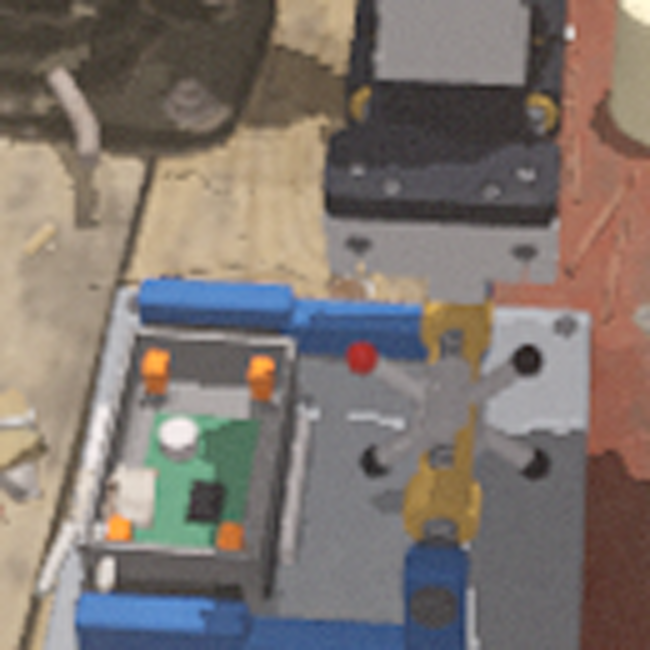

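Red ball is at (362,358) and the V between the red and near spokes is open beneath the finger. Now push with compliance allowed for.

Emit:
carry_out(plan=[[0,-0.2,1.9,0,0,0,0],[0,-0.1,1.9,0,0,0,0],[0,0,0,0,0,0,0],[0,-0.6,0,0,0,0,0],[0,-0.6,0,0,0,0,0],[0,-0.6,0.2,0,0,0,0],[0,-0.4,0.4,0,0,0,0],[0,-0.3,0.5,0,0,0,0],[0,-0.1,0.6,0,0,0,0],[0,0,0.6,0,0,0,0],[0,0,0.5,0,0,0,0],[0,0,0,0,0,0,0]])

```text
time: 6.2
ee_pos: [485.2, 186.3, 47.1]
tool_rot: [[0.043, -0.999, 0.003], [-0.999, -0.043, 0.0], [-0.0, -0.003, -1.0]]
wrist_force: [-0.2, 0.9, 1.7]
gripper_width: 0.5
```

Run:
```python
from st import *
st(); im=viewer.capture('side'); crop(im,185,220,315,350,5,'s6.png')
```

```text
t 6.2 clamp xy [-24.3   0.3] rel axis x 30.7 z -19.9 z 47.1 F [-0.2  0.9  1.7] head -87.5 q [  8.   7. 114.  -0.  60.  96.] g 0.5
```

View pics/s6.png

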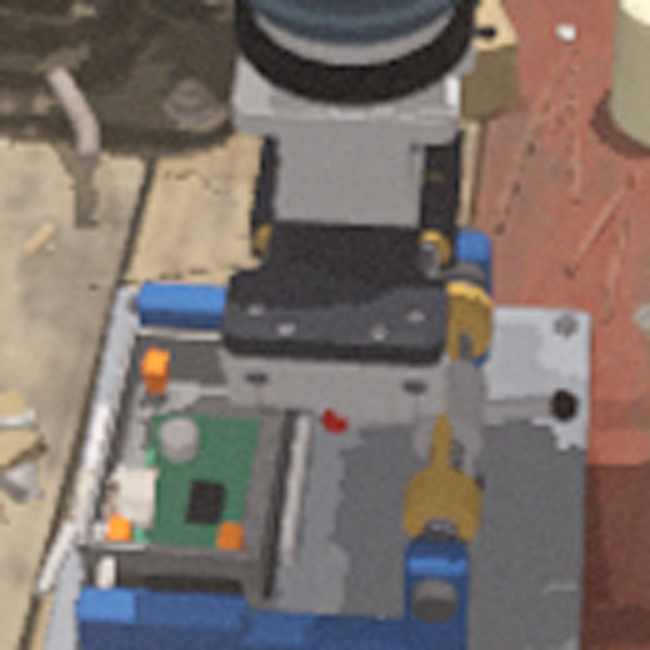

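Emit:
carry_out(plan=[[0,0,-3.4,0,0,0,0],[0,0,-3.4,0,0,0,0],[0,0.5,-0.6,0,0,0,0],[0,2.5,0,0,0,0,0],[0,2.4,0,0,0,0,0],[0,0,0,0,0,0,0]])

```text
time: 6.85
ee_pos: [427.3, 183.8, 119.1]
tool_rot: [[0.044, -0.999, -0.002], [-0.999, -0.044, -0.0], [0.0, 0.002, -1.0]]
wrist_force: [0.9, 0.1, -0.6]
gripper_width: 0.5
```

Run:
```python
from st import *
st(); im=viewer.capture('side'); crop(im,185,220,315,350,5,'s7.png')
```

```text
t 6.85 clamp xy [-82.2   0.2] rel axis x -27.2 z 52.1 z 119.1 F [ 0.9  0.1 -0.6] head -87.5 q [  9.  -7. 119.   0.  69.  97.] g 0.5
```

View pics/s7.png

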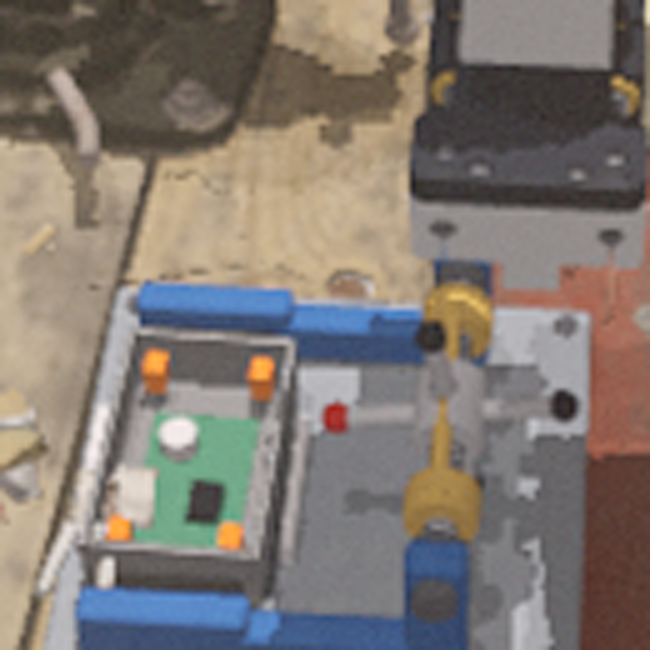

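Emit:
carry_out(plan=[[0,0,2,0,0,0,0],[0,0,1.9,0,0,0,0],[0,0,0,0,0,0,0],[0,-0.9,0,0,0,0,0],[0,-0.9,0,0,0,0,0],[0,-0.9,0,0,0,0,0],[0,-0.7,0.1,0,0,0,0],[0,-0.7,0.2,0,0,0,0],[0,-0.5,0.4,0,0,0,0],[0,-0.4,0.5,0,0,0,0],[0,-0.3,0.6,0,0,0,0],[0,-0.1,0.6,0,0,0,0],[0,0,0.6,0,0,0,0],[0,0,0.5,0,0,0,0],[0,0,0,0,0,0,0]])

```text
time: 8.4
ee_pos: [485.1, 186.3, 47.2]
tool_rot: [[0.043, -0.999, 0.001], [-0.999, -0.043, 0.0], [-0.0, -0.001, -1.0]]
wrist_force: [0.3, 0.8, 1.0]
gripper_width: 0.4
```

```bash
python3 st.py
```

```text
t 8.4 clamp xy [-24.4   0.3] rel axis x 30.6 z -19.8 z 47.2 F [0.3 0.8 1. ] head -87.5 q [  8.   7. 114.   0.  60.  96.] g 0.4
```

Emit:
carry_out(plan=[[0,0,-3.4,0,0,0,0],[0,0,-3.4,0,0,0,0],[0,0.5,-0.6,0,0,0,0],[0,2.5,0,0,0,0,0],[0,2.4,0,0,0,0,0],[0,0,0,0,0,0,0]])

```text
time: 9.0
ee_pos: [428.1, 183.9, 119.7]
tool_rot: [[0.044, -0.999, -0.001], [-0.999, -0.044, -0.0], [0.0, 0.001, -1.0]]
wrist_force: [-0.5, 0.5, 0.5]
gripper_width: 0.5
```

Run:
```python
from st import *
st(); im=viewer.capture('side'); crop(im,185,220,315,350,5,'s8.png')
```

```text
t 9.0 clamp xy [-81.5   0.3] rel axis x -26.5 z 52.7 z 119.7 F [-0.5  0.5  0.5] head -87.5 q [  9.  -7. 119.   0.  69.  97.] g 0.5
```

View pics/s8.png

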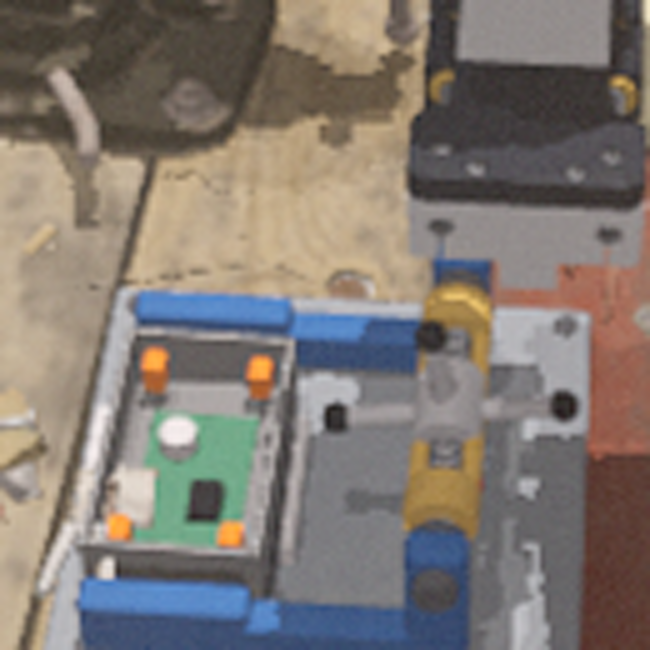

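Emit:
carry_out(plan=[[0,0,2,0,0,0,0],[0,0,2,0,0,0,0],[0,0,0,0,0,0,0],[0,-0.9,0,0,0,0,0],[0,-0.9,0,0,0,0,0],[0,-0.9,0,0,0,0,0],[0,-0.7,0.1,0,0,0,0],[0,-0.6,0.3,0,0,0,0],[0,-0.4,0.4,0,0,0,0],[0,-0.3,0.3,0,0,0,0],[0,-0.2,0.2,0,0,0,0],[0,0,0,0,0,0,0]])

```text
time: 10.25
ee_pos: [468.1, 185.6, 73.8]
tool_rot: [[0.045, -0.998, -0.034], [-0.999, -0.045, -0.005], [0.003, 0.034, -0.999]]
wrist_force: [-62.5, -9.7, 76.9]
gripper_width: 0.6
```

Run:
```python
from st import *
st(); im=viewer.capture('side'); crop(im,185,220,315,350,5,'s9.png')
```

```text
t 10.25 clamp xy [-41.4   0.4] rel axis x 13.6 z 6.8 z 73.8 F [-62.5  -9.7  76.9] head -87.4 q [  9.   3. 114.   0.  65.  96.] g 0.6
```

View pics/s9.png

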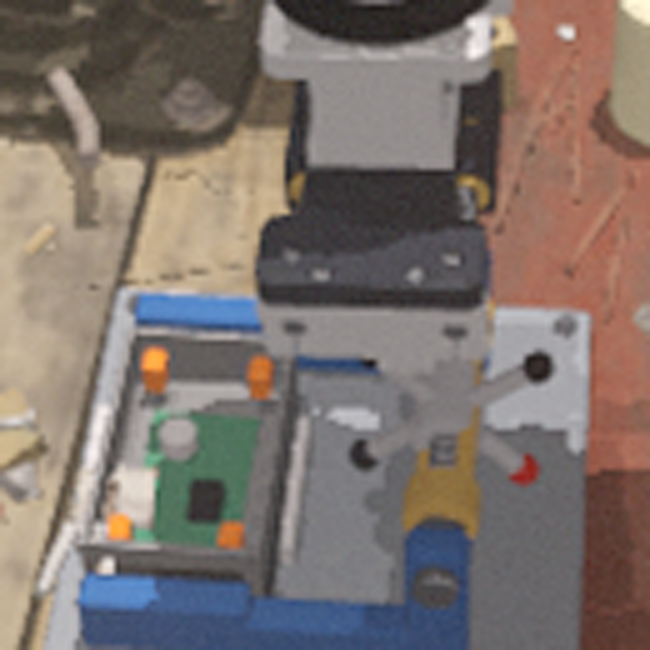

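The push met 99 N at the stop, so I'm backing off at once.

Emit:
carry_out(plan=[[0,0.9,-0.8,0,0,0,0],[0,0.3,-3,0,0,0,0],[0,0,-4,0,0,0,0],[0,2,-4,0,0,0,0],[0,3,-4,0,0,0,0],[0,0,0,0,0,0,9.4]])

```text
time: 10.9
ee_pos: [419.9, 184.2, 233.9]
tool_rot: [[0.044, -0.999, 0.015], [-0.999, -0.044, 0.003], [-0.002, -0.016, -1.0]]
wrist_force: [0.8, 0.2, -0.0]
gripper_width: 5.6
```

Run:
```python
from st import *
st(); im=viewer.capture('side'); crop(im,185,220,315,370,5,'s10.png')
c=cam('wrist'); im=viewer.capture('wrist'); cv2.imwrite('pics/w5.png',im)
np.savez('w5.npz',K=c[0],R=c[1],t=c[2]); crop(im,170,40,390,220,3.6,'w5c.png')
```

```text
t 10.9 clamp xy [-89.6   1. ] rel axis x -34.6 z 166.9 z 233.9 F [ 0.8  0.2 -0. ] head -87.5 q [  9. -16. 114.   0.  81.  97.] g 5.6
```

View pics/s10.png

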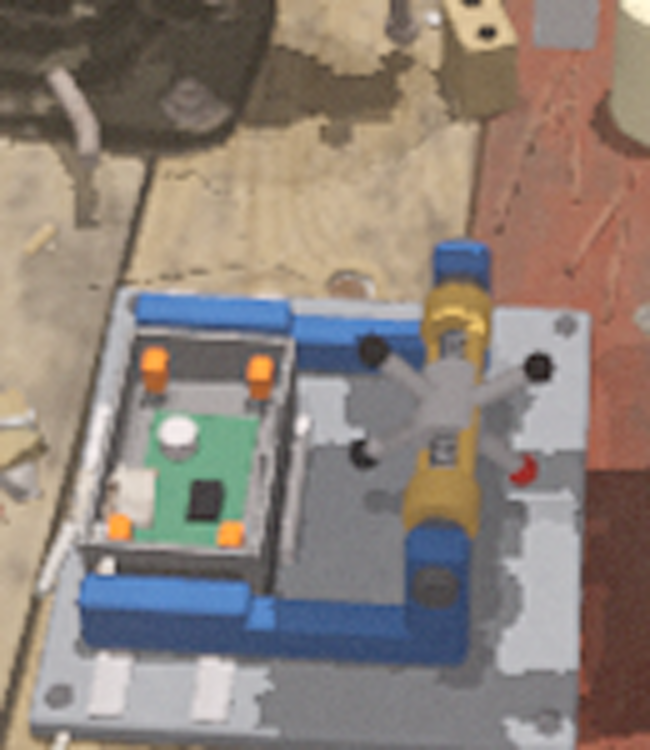

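View pics/w5c.png

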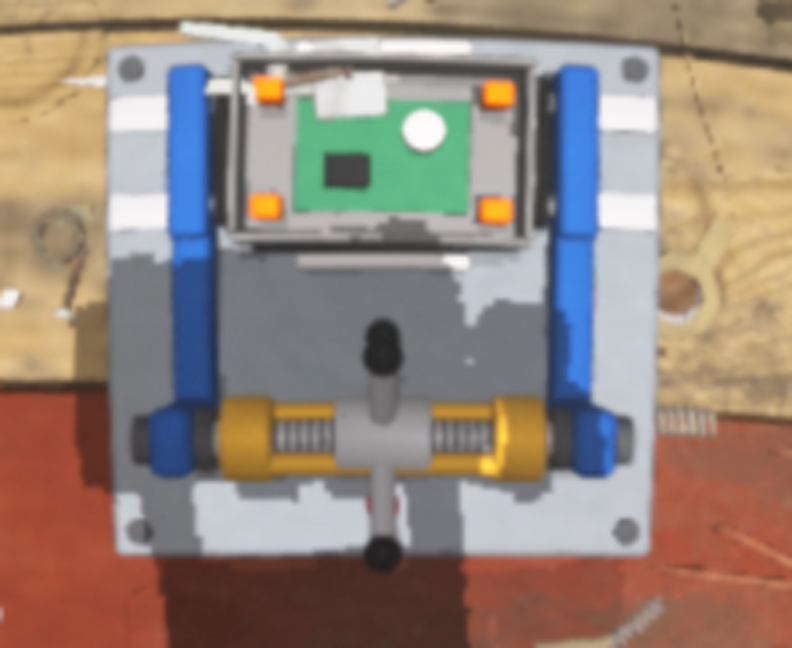

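Run:
```python
from h import *
from scipy.optimize import least_squares
d=np.load('w5.npz'); c=(d['K'],d['R'],d['t'])
f=lambda u:np.array((170+(u[0]+.5)/3.6-.5,40+(u[1]+.5)/3.6-.5))
ob=[((109,47),(85,100,12)),((660,45),(85,-100,12)),((650,553),(-105,-100,12)),((117,554),(-105,100,12))]
def W(p,l):
    C,s=np.cos(p[2]),np.sin(p[2]); return np.array([p[0]+C*l[0]-s*l[1],p[1]+s*l[0]+C*l[1],l[2]])
r=least_squares(lambda p:np.concatenate([proj('wrist',W(p,l),c)-f(u) for u,l in ob]),[508,188,.04],x_scale=[1,1,.01]);p=r.x
print(p[:2],np.degrees(p[2]),r.fun.round(2))
P=np.array([onz('wrist',f(u),42,c) for u in((268,90),(498,94),(265,206),(495,211))]);m=P.mean(0)
C,s=np.cos(p[2]),np.sin(p[2]);Rc=np.array([[C,-s],[s,C]])
print('case',m,'in clamp',Rc.T@(m[:2]-p[:2])); v=P[0]-P[1]+P[2]-P[3];print('case yaw',np.degrees(np.arctan2(v[1],v[0]))-90, [np.linalg.norm(P[0]-P[1]),np.linalg.norm(P[0]-P[2])])
P=np.array([onz('wrist',f(u),46,c) for u in((238,58),(536,60),(232,240),(527,243))]);m=P.mean(0)
print('rim',m,P.round(1).tolist())
for nm,u in(('near',(382,553)),):
    for th in (3.4,3.6,3.7,3.8,3.85):
        t=th-3*np.pi/2+0
        o=[]
        for k in range(4):
            tt=th+k*np.pi/2; q=proj('wrist',W(p,(-55+41.4*np.sin(tt),0,67+41.4*np.cos(tt))),c); o.append((((q-[170,40])+.5)*3.6-.5).round(0).tolist())
        print(th,o)
```

```text
[510.78131503 186.40278484] 2.501510774556153 [-0.86 -0.88  0.48 -0.34  0.61  0.71 -0.24  0.53]
case [549.00295968 188.97637066  42.        ] in clamp [38.29754817  0.90292178]
case yaw 1.2957290011381701 [np.float64(75.51996976276246), np.float64(39.451845523604256)]
rim [549.00854707 188.3988692   46.        ] [[578.1, 237.0, 46.0], [581.7, 139.9, 46.0], [516.6, 236.4, 46.0], [519.7, 140.3, 46.0]]
3.4 [[384.0, 453.0], [385.0, 568.0], [385.0, 414.0], [385.0, 308.0]]
3.6 [[384.0, 476.0], [385.0, 564.0], [385.0, 386.0], [384.0, 316.0]]
3.7 [[384.0, 487.0], [385.0, 561.0], [385.0, 372.0], [384.0, 322.0]]
3.8 [[384.0, 498.0], [385.0, 555.0], [385.0, 360.0], [384.0, 329.0]]
3.85 [[384.0, 504.0], [385.0, 552.0], [385.0, 354.0], [384.0, 333.0]]
```

Theta is about 3.85 by projection, and the case is at (549,188.5) with yaw about 2°, held by both pads. Next: fetch the cover, turning the tool to -18.3° and travelling over the vice.

Emit:
carry_out(plan=[[0,0,-3.5,0,0,-7.7,9.4],[0,0,-3.5,0,0,-7.7,9.4],[0,0,0,0,0,-7.7,9.4],[0,0,0,0,0,-7.7,9.4],[0,0,0,0,0,-7.7,9.4],[0,0,0,0,0,-7.7,9.4],[0,0,0,0,0,-7.7,9.4],[0,0,0,0,0,-7.7,9.4],[0,0,0,0,0,-7.6,9.4],[2.5,4.15,0,0,0,0,9.4],[2.5,4.15,0,0,0,0,9.4],[2.5,4.15,0,0,0,0,9.4],[2.5,4.15,0,0,0,0,9.4],[2.5,4.15,0,0,0,0,9.4],[2.5,4.15,0,0,0,0,9.4],[2.5,4.15,0,0,0,0,9.4],[2.5,4.15,0,0,0,0,9.4],[0,0,0,0,0,0,5],[0,0,0,0,0,0,5]])

```text
time: 12.9
ee_pos: [502.0, -195.8, 293.3]
tool_rot: [[0.949, -0.317, -0.003], [-0.317, -0.949, 0.002], [-0.004, -0.001, -1.0]]
wrist_force: [-0.5, 1.0, 0.1]
gripper_width: 81.2
```

Run:
```python
from st import *
s=st(); print(s['ee_pos'],s['joint_vel'].round(1))
c=cam('wrist'); im=viewer.capture('wrist'); cv2.imwrite('pics/w6.png',im)
np.savez('w6.npz',K=c[0],R=c[1],t=c[2])
```

```text
t 12.9 clamp xy [ -23.5 -382.1] rel axis x 31.5 z 226.3 z 293.3 F [-0.5  1.   0.1] head -18.5 q [-33.  -5.  98.   0.  87. -15.] g 81.2
[ 502.03658591 -195.76435342  293.29991457] [ 2.2 -2.4  1.1  0.1  0.2  0. ]
```

View pics/w6.png

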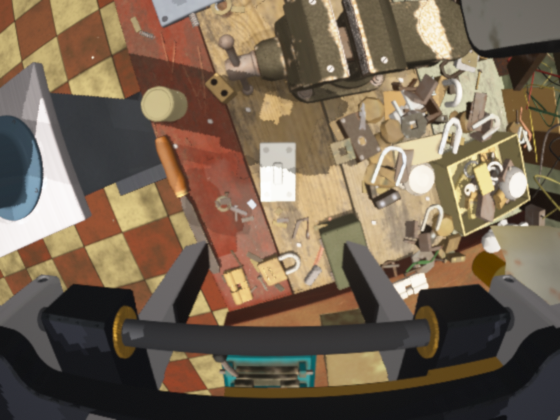

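Run:
```python
from h import *
im=cv2.imread('pics/w6.png'); crop(im,245,130,315,215,7,'w6c.png')
```

```text
(no output)
```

View pics/w6c.png

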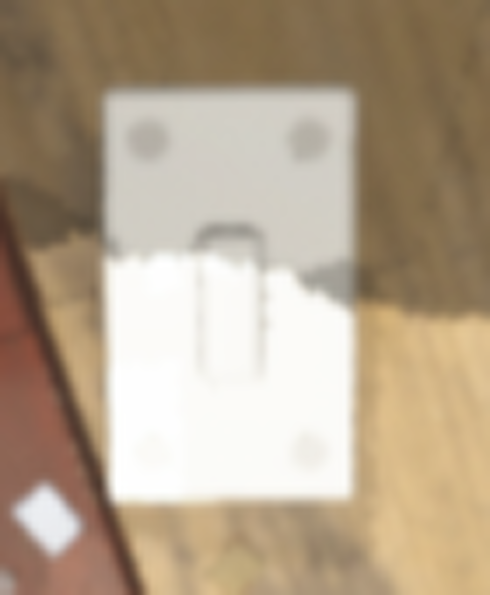

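Run:
```python
from h import *
d=np.load('w6.npz'); c=(d['K'],d['R'],d['t'])
f=lambda u:(245+(u[0]+.5)/7-.5,130+(u[1]+.5)/7-.5)
C=[onz('wrist',f(u),11,c) for u in ((103,89),(356,90),(353,500),(109,500))]
print(np.mean(C,0),[np.linalg.norm(C[i]-C[i-1]).round(1) for i in range(4)])
v=C[1]-C[0]+C[2]-C[3];print(np.degrees(np.arctan2(v[1],v[0])))
M=[onz('wrist',f(u),11,c) for u in ((148,139),(308,139),(309,452),(152,451))]; print('marks',np.mean(M,0))
Rb=[onz('wrist',f(u),27,c) for u in ((200,228),(263,228),(265,382),(203,380))]; print('rib',np.mean(Rb,0),[np.linalg.norm(Rb[i]-Rb[i-1]).round(1) for i in range(4)])
s=monitor.observe(); e=np.mean(M,0)-s['ee_pos']; print(s['ee_pos'],'in tool',s['tool_rot'].T@e)
```

```text
[ 505.29826622 -194.33033317   11.        ] [np.float64(89.6), np.float64(53.4), np.float64(89.4), np.float64(53.4)]
-18.550398168061104
marks [ 505.12921525 -194.1439573    11.        ]
rib [ 506.04568145 -193.57611964   27.        ] [np.float64(32.0), np.float64(13.0), np.float64(32.4), np.float64(12.9)]
[ 502.06488582 -194.74054264  293.86690607] in tool [  3.48494983  -1.245395   282.85992416]
```

Emit:
carry_out(plan=[[0.35,-0.1,4.5,0,0,0,4],[0,0,5,0,0,0,4],[0,0,5,0,0,0,4],[0,0,5,0,0,0,4],[0,0,4,0,0,0,4],[0,0,2.5,0,0,0,4],[0,0,0,0,0,0,4],[0,0,0,0,0,0,4]])

```text
time: 13.75
ee_pos: [506.2, -194.1, 36.0]
tool_rot: [[0.95, -0.313, 0.0], [-0.313, -0.95, -0.0], [0.0, -0.0, -1.0]]
wrist_force: [-0.4, 1.2, 0.7]
gripper_width: 40.3
```

Run:
```python
from st import *
s=st(); print(s['ee_pos'],s['joint_vel'].round(1))
c=cam('wrist'); im=viewer.capture('wrist'); cv2.imwrite('pics/w7.png',im)
np.savez('w7.npz',K=c[0],R=c[1],t=c[2]); crop(im,200,180,350,290,5,'w7c.png')
im=viewer.capture('side'); crop(im,200,120,320,220,6,'s11.png')
```

```text
t 13.75 clamp xy [ -19.3 -380.6] rel axis x 35.7 z -31.0 z 36.0 F [-0.4  1.2  0.7] head -18.3 q [-33.  11. 110.   0.  59. -15.] g 40.3
[ 506.16675337 -194.08962974   36.00180019] [-0.3 -1.7 -2.  -0.1 -0.1 -0. ]
```

View pics/w7c.png

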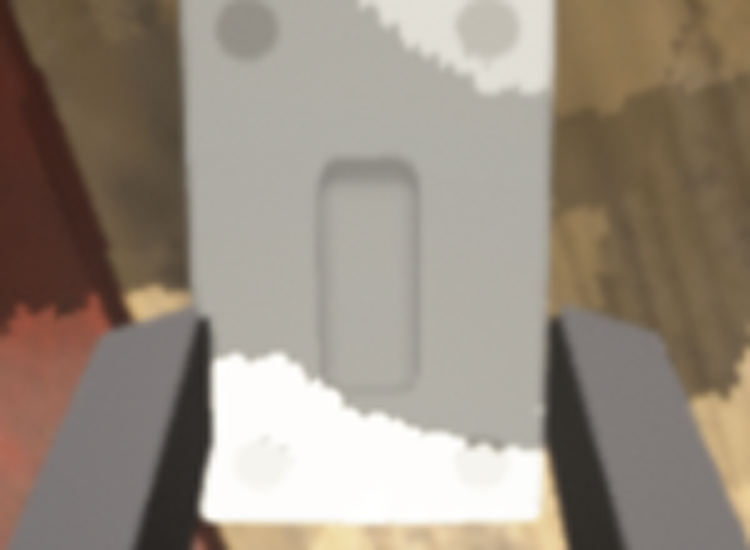

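View pics/s11.png

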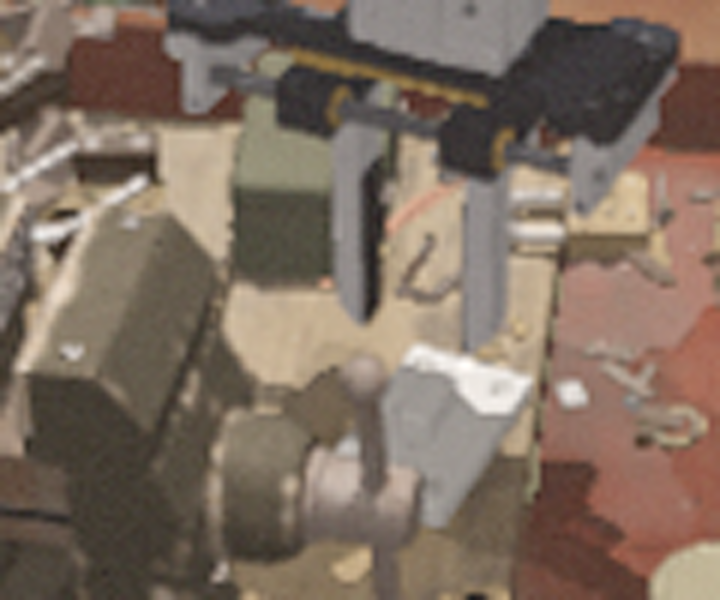

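Emit:
carry_out(plan=[[0,0,1.5,0,0,0,3.2],[0,0,1.5,0,0,0,3.2],[0,0,0.5,0,0,0,3.2],[0,0,0.3,0,0,0,3.2],[0,0,0,0,0,0,3.2]])

```text
time: 14.35
ee_pos: [505.4, -194.7, -3.2]
tool_rot: [[0.949, -0.315, -0.001], [-0.315, -0.949, 0.001], [-0.001, -0.0, -1.0]]
wrist_force: [-0.4, -0.8, -0.3]
gripper_width: 32.3
```

Run:
```python
from st import *
s=st(); print(s['ee_pos'],s['joint_vel'].round(1))
im=viewer.capture('wrist'); cv2.imwrite('pics/w8.png',im); crop(im,200,180,350,290,5,'w8c.png')
im=viewer.capture('side'); crop(im,240,130,320,210,8,'s12.png')
```

```text
t 14.35 clamp xy [ -20.1 -381.2] rel axis x 34.9 z -70.2 z -3.2 F [-0.4 -0.8 -0.3] head -18.3 q [-33.  14. 111.   0.  55. -15.] g 32.3
[ 505.3594495  -194.73598017   -3.21974526] [ 0.1 -0.8 -0.5  0.   0.3 -0.1]
```

View pics/w8c.png

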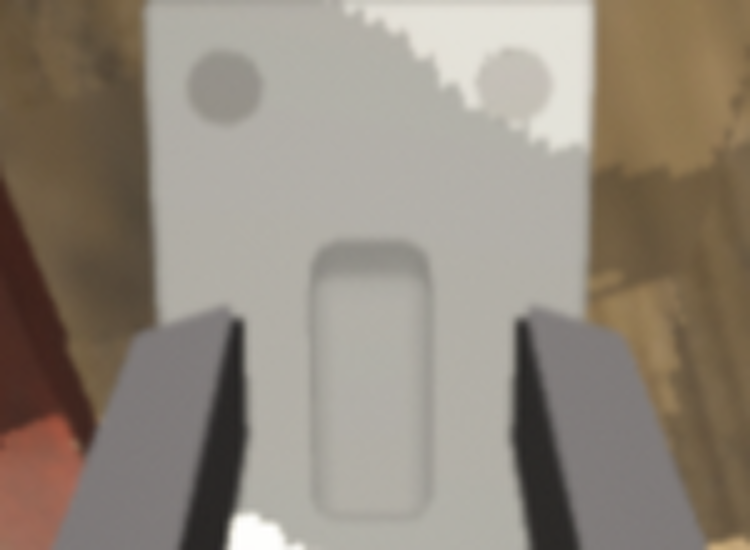

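View pics/s12.png

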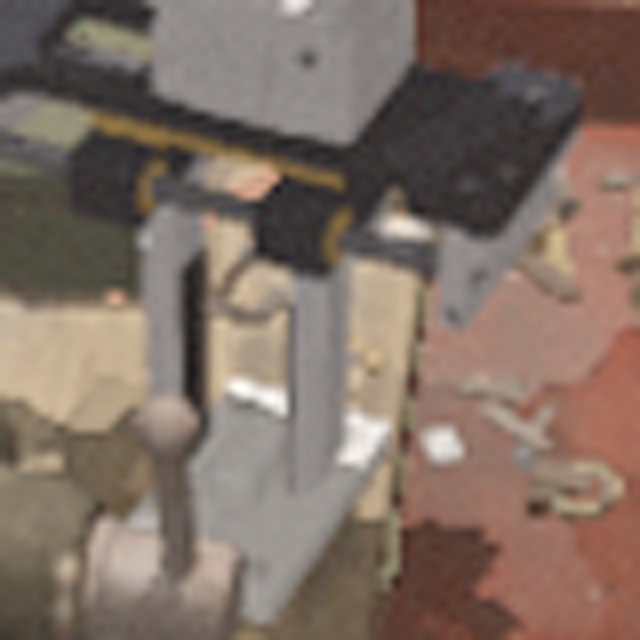

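At ee z = -3 there is no contact, which confirms the real tips are about 19 mm higher than reported. Lowering slightly and gripping the rib.

Emit:
carry_out(plan=[[0,0,0.2,0,0,0,3.2],[0,0,0.1,0,0,0,1],[0,0,0,0,0,0,0.5],[0,0,0,0,0,0,0.5],[0,0,0,0,0,0,0.5],[0,0,0,0,0,0,0.5],[0,0,0,0,0,0,0.5]], grip_force=30)

```text
time: 15.15
ee_pos: [505.7, -194.9, -5.5]
tool_rot: [[0.949, -0.315, -0.0], [-0.315, -0.949, 0.0], [-0.0, -0.0, -1.0]]
wrist_force: [-1.3, 1.4, 0.2]
gripper_width: 13.9
```

```bash
python3 st.py
```

```text
t 15.15 clamp xy [ -19.8 -381.4] rel axis x 35.2 z -72.5 z -5.5 F [-1.3  1.4  0.2] head -18.3 q [-33.  15. 111.  -0.  54. -15.] g 13.9
```

Emit:
carry_out(plan=[[0,0,-2,0,0,0,0.5],[0,0,-4,0,0,0,0.5],[0,0,-5,0,0,-5.1,0.5],[0,0,-5,0,0,-5.1,0.5],[0,0,-5,0,0,-5.1,0.5],[0,0,-5,0,0,-5,0.5],[0,0,0,0,0,0,0.5]])

```text
time: 15.85
ee_pos: [509.3, -197.1, 263.3]
tool_rot: [[0.999, 0.035, 0.013], [0.035, -0.999, -0.008], [0.013, 0.009, -1.0]]
wrist_force: [0.5, 0.2, 0.1]
gripper_width: 13.7
```

Run:
```python
from st import *
s=st(); print(s['ee_pos'])
im=viewer.capture('wrist'); cv2.imwrite('pics/w9.png',im)
```

```text
t 15.85 clamp xy [ -16.3 -383.8] rel axis x 38.7 z 196.3 z 263.3 F [0.5 0.2 0.1] head 2.0 q [-33.  -4. 100.   0.  83. -35.] g 13.7
[ 509.29480648 -197.09878603  263.34846196]
```

View pics/w9.png

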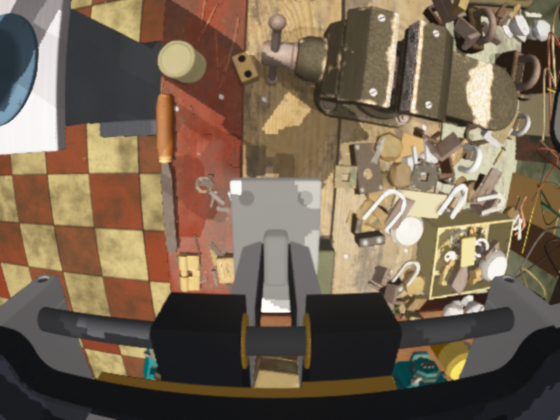

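The cover is held square in the fingers. Carrying it over the vice to the case.

Emit:
carry_out(plan=[[0.7,-4.8,-0.5,0,0,0,0.5],[0.7,-4.8,0,0,0,0,0.5],[0.7,-4.8,0,0,0,0,0.5],[0.7,-4.8,0,0,0,0,0.5],[0.7,-4.8,0,0,0,0,0.5],[0.7,-4.8,0,0,0,0,0.5],[0.7,-4.7,0,0,0,0,0.5],[0.7,-4.7,0,0,0,0,0.5],[0,0,0,0,0,0,0.5],[0,0,0,0,0,0,0.5],[0,0,0,0,0,0,0.5]])

```text
time: 17.0
ee_pos: [548.1, 187.7, 258.0]
tool_rot: [[0.999, 0.033, -0.002], [0.033, -0.999, -0.001], [-0.002, 0.001, -1.0]]
wrist_force: [-0.1, 0.5, -1.1]
gripper_width: 13.6
```

Run:
```python
from st import *
s=st(); print(s['ee_pos'],s['joint_vel'].round(1))
c=cam('wrist'); im=viewer.capture('wrist'); cv2.imwrite('pics/w10.png',im)
np.savez('w10.npz',K=c[0],R=c[1],t=c[2])
```

```text
t 17.0 clamp xy [38.6 -0.9] rel axis x 93.6 z 191.0 z 258.0 F [-0.1  0.5 -1.1] head 1.9 q [ 8.  2. 95. -0. 83.  6.] g 13.6
[548.09251998 187.74936929 257.99355949] [-1.  -0.6 -0.3  0.2  0.   0.1]
```

View pics/w10.png

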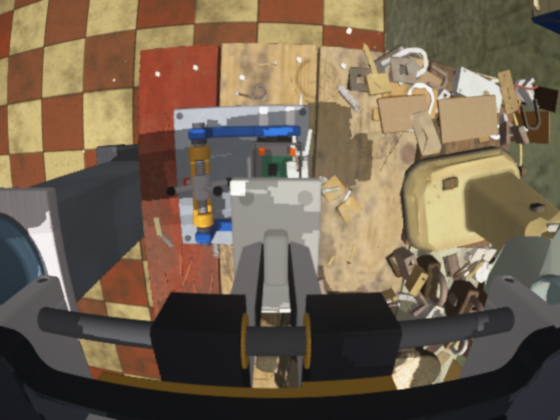

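Emit:
carry_out(plan=[[0.1,0,4.5,0,0,0,0.5],[0,0,4.5,0,0,0,0.5],[0,0,4,0,0,0,0.5],[0,0,3.5,0,0,0,0.5],[0,0,2.5,0,0,0,0.5],[0,0,0.8,0,0,0,0.5],[0,0,0,0,0,0,0.5],[0,0,0,0,0,0,0.5]])

```text
time: 17.85
ee_pos: [551.0, 188.4, 63.1]
tool_rot: [[0.999, 0.033, 0.003], [0.033, -0.999, 0.0], [0.003, -0.0, -1.0]]
wrist_force: [-0.3, 0.2, -1.0]
gripper_width: 13.6
```

Run:
```python
from st import *
s=st(); print(s['ee_pos'],s['joint_vel'].round(1))
c=cam('wrist'); im=viewer.capture('wrist'); cv2.imwrite('pics/w11.png',im); crop(im,180,110,370,270,4,'w11c.png')
np.savez('w11.npz',K=c[0],R=c[1],t=c[2]); im=viewer.capture('side'); crop(im,175,240,295,370,6,'s13.png')
```

```text
t 17.85 clamp xy [41.5 -0.4] rel axis x 96.5 z -3.9 z 63.1 F [-0.3  0.2 -1. ] head 1.9 q [  8.  13. 104.   0.  63.   6.] g 13.6
[550.9937252  188.37913246  63.11686165] [ 0.4 -0.7 -0.6 -0.1  0.   0. ]
```

View pics/w11c.png

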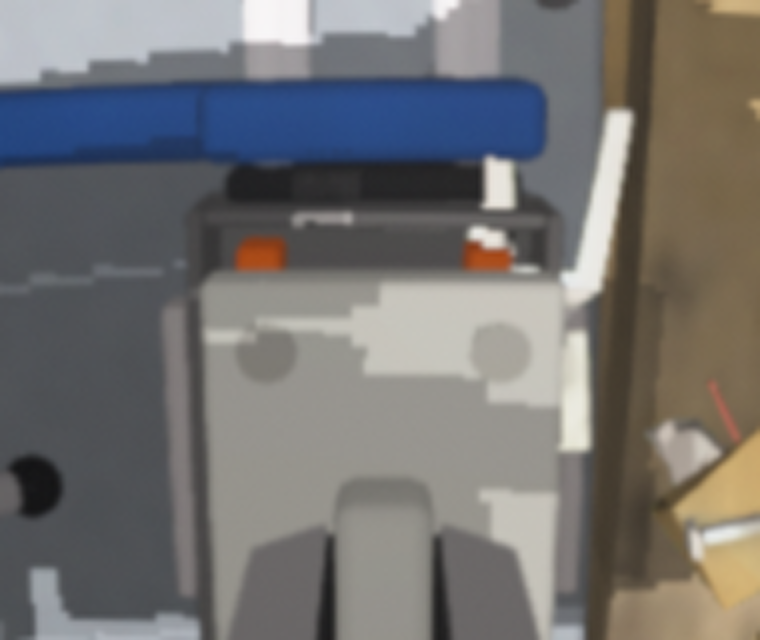

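View pics/s13.png

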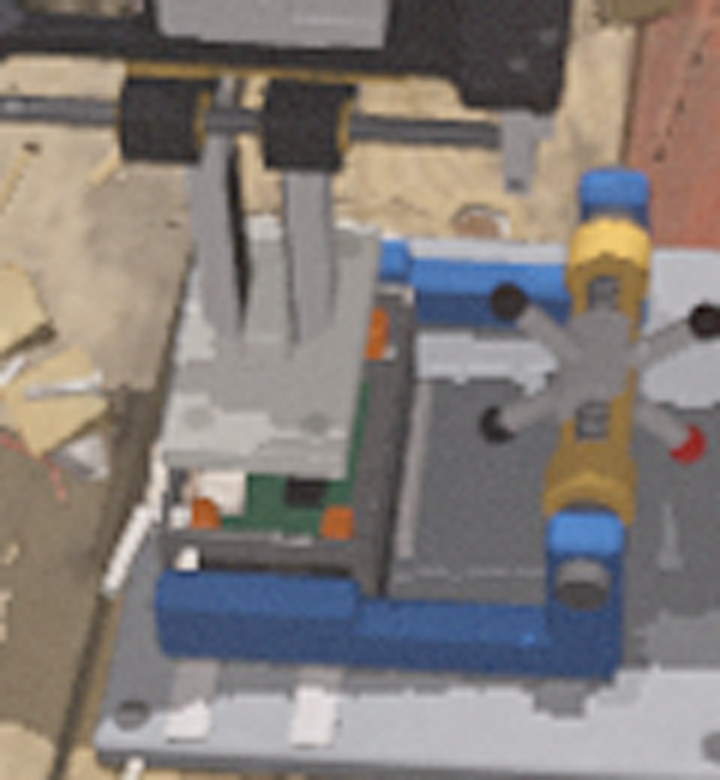

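Run:
```python
from h import *
d=np.load('w11.npz'); c=(d['K'],d['R'],d['t'])
f=lambda u:(180+(u[0]+.5)/4-.5,110+(u[1]+.5)/4-.5)
g=lambda u,z:onz('wrist',f(u),z,c)
A=[g((190,205),46),g((562,207),46)]; B=[g((201,272),79.6),g((566,274),79.6)]
K=[g((262,246),42),g((489,246),42)]
M=[g((266,353),79.6),g((500,352),79.6)]
a=np.radians(2.0); ex=np.array([np.cos(a),np.sin(a)]); ey=np.array([-np.sin(a),np.cos(a)])
for n,P in(('case rim',A),('cover',B),('clip',K),('marks',M)):
    P=np.array(P)[:,:2]; m=P.mean(0); v=P[1]-P[0]; print(n,'x',(m@ex).round(1),'y',(m@ey).round(1),'len',np.linalg.norm(v).round(1),'ang',np.degrees(np.arctan2(v[1],v[0])).round(2))
s=monitor.observe(); print('tcp',(s['ee_pos'][:2]@ex).round(1),(s['ee_pos'][:2]@ey).round(1),s['ee_pos'])
```

```text
case rim x 556.8 y 220.7 len 62.8 ang 1.51
cover x 557.9 y 215.1 len 52.6 ang 1.53
clip x 556.6 y 213.2 len 39.1 ang 1.82
marks x 557.8 y 203.3 len 34.1 ang 2.09
tcp 557.5 169.4 [551.23632295 188.76431061  63.5746557 ]
```

Cover and case agree to about 0.3° in yaw. x needs about -1 mm and y is good to about 1 mm. Lowering into the mouth.

Emit:
carry_out(plan=[[-0.1,0,0.8,0,0,0,0.5],[0,0,0.7,0,0,0,0.5],[0,0,0.5,0,0,0,0.5],[0,0,0.3,0,0,0,0.5],[0,0,0.2,0,0,0,0.5],[0,0,0,0,0,0,0.5]])

```text
time: 18.55
ee_pos: [548.8, 188.8, 36.5]
tool_rot: [[0.999, 0.034, 0.0], [0.034, -0.999, 0.0], [0.0, -0.0, -1.0]]
wrist_force: [0.3, -0.1, -1.0]
gripper_width: 14.0
```

Run:
```python
from st import *
s=st(); print(s['ee_pos'],s['moment'].round(2))
c=cam('wrist'); im=viewer.capture('wrist'); crop(im,180,110,370,270,4,'w12c.png')
im=viewer.capture('side'); crop(im,175,240,295,370,6,'s14.png')
```

```text
t 18.55 clamp xy [39.3  0.2] rel axis x 94.3 z -30.5 z 36.5 F [ 0.3 -0.1 -1. ] head 2.0 q [  8.  15. 105.  -0.  60.   6.] g 14.0
[548.78812705 188.81006311  36.54047806] [-0.05 -0.09  0.06]
```

View pics/w12c.png

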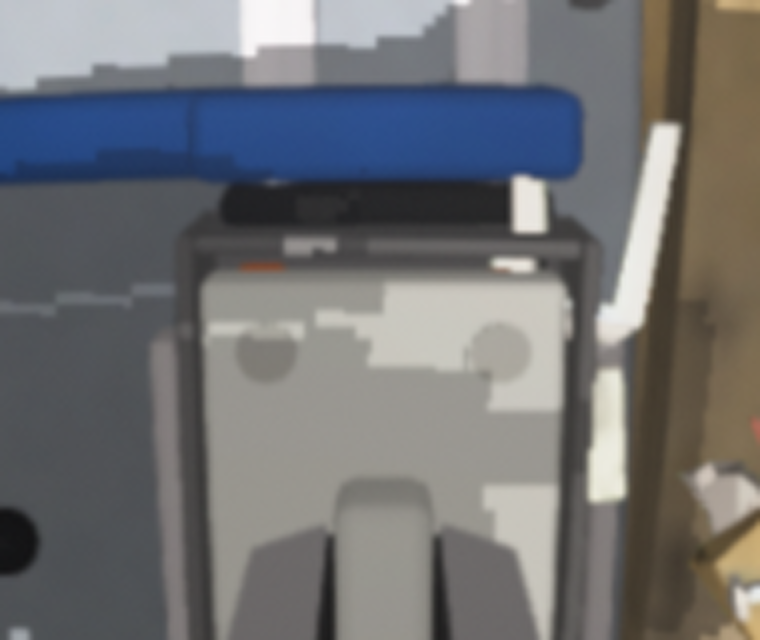

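View pics/s14.png

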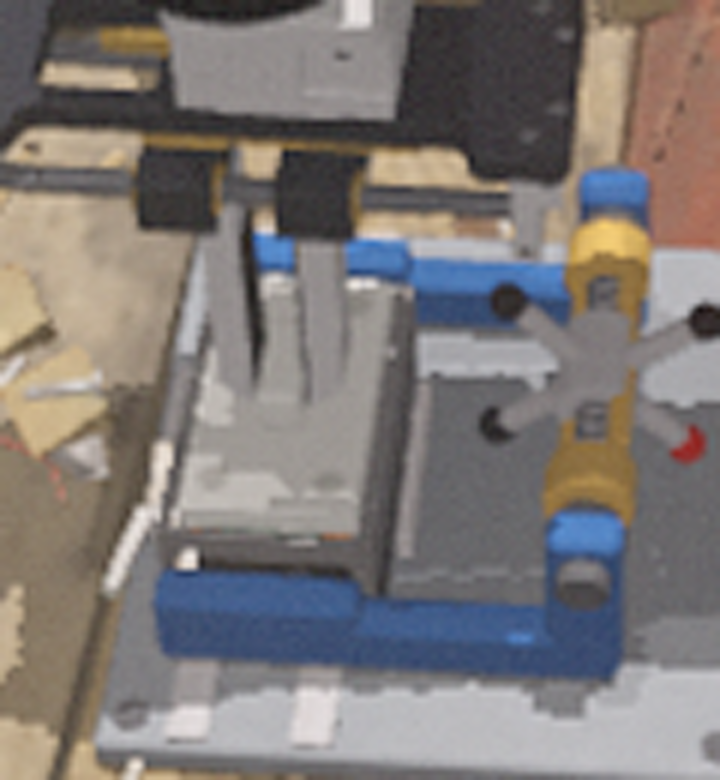

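Emit:
carry_out(plan=[[0.1,0,0.1,0,0,0,0.5],[0,0,0.1,0,0,0,0.5],[0,0,0.1,0,0,0,0.5],[0,0,0,0,0,0,0.5]])

```text
time: 19.05
ee_pos: [549.2, 188.9, 35.6]
tool_rot: [[0.999, 0.035, -0.002], [0.035, -0.999, -0.0], [-0.002, 0.0, -1.0]]
wrist_force: [-7.8, -1.2, 14.3]
gripper_width: 13.7
```

```bash
python3 st.py
```

```text
t 19.05 clamp xy [39.8  0.2] rel axis x 94.8 z -31.4 z 35.6 F [-7.8 -1.2 14.3] head 2.0 q [  8.  15. 105.  -0.  60.   6.] g 13.7
```

Contact with the clips at the expected height (14 N). Releasing and looking from above.

Emit:
carry_out(plan=[[0,0,-0.1,0,0,0,0.5],[0,0,0,0,0,0,2.15],[0,0,0,0,0,0,2.15],[0,0,-1,0,0,0,2.15],[0,0,-3,0,0,0,2.15],[0,4,-4,0,0,0,2.15],[0,4,-2,0,0,0,2.15],[0,0,0,0,0,0,2.15]])

```text
time: 19.85
ee_pos: [555.5, 110.3, 134.6]
tool_rot: [[1.0, 0.03, 0.008], [0.03, -1.0, -0.001], [0.008, 0.001, -1.0]]
wrist_force: [0.8, 0.4, 0.7]
gripper_width: 21.4
```

Run:
```python
from st import *
s=st(); print(s['ee_pos'],s['moment'].round(2))
c=cam('wrist'); im=viewer.capture('wrist'); cv2.imwrite('pics/w13.png',im); np.savez('w13.npz',K=c[0],R=c[1],t=c[2])
im=viewer.capture('side'); crop(im,175,240,295,370,6,'s15.png')
```

```text
t 19.85 clamp xy [ 42.7 -78.5] rel axis x 97.7 z 67.6 z 134.6 F [0.8 0.4 0.7] head 1.7 q [ -0.   6. 104.  -0.  70.  -2.] g 21.4
[555.47277743 110.34058798 134.57555226] [-0.02 -0.08  0.03]
```

View pics/w13.png

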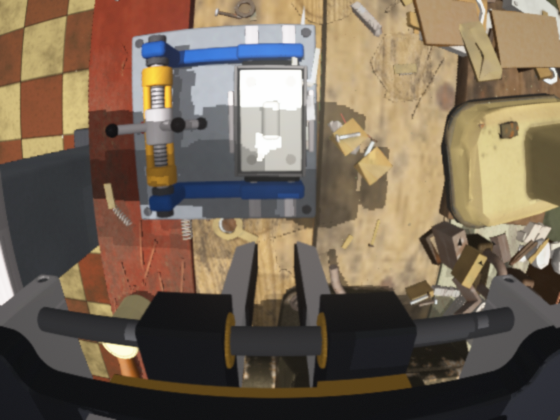

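View pics/s15.png

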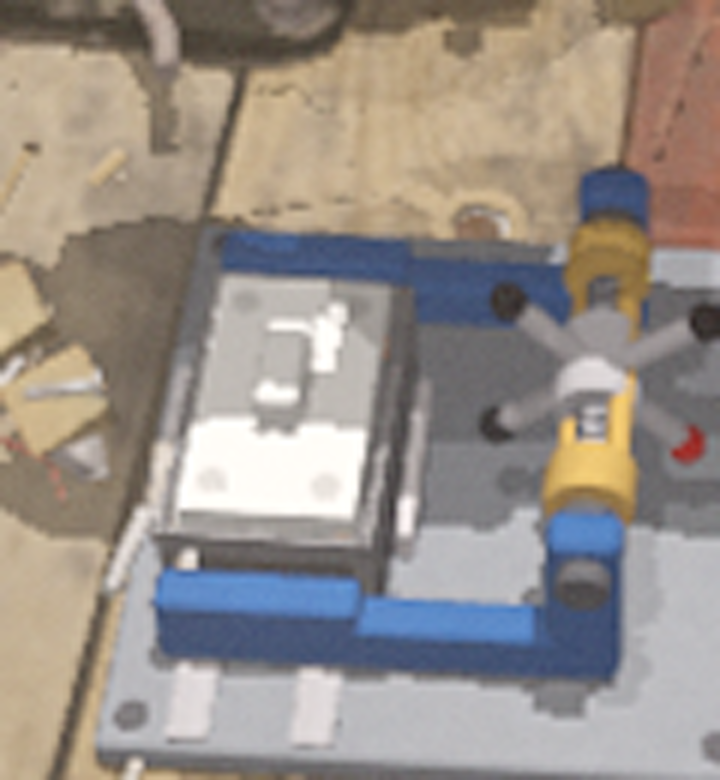

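The cover is lying in the mouth, at about (270,120) in the wrist view. Measuring its marks for pressing.

Run:
```python
from h import *
im=cv2.imread('pics/w13.png'); crop(im,225,55,320,185,6,'w13c.png')
```

```text
(no output)
```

View pics/w13c.png

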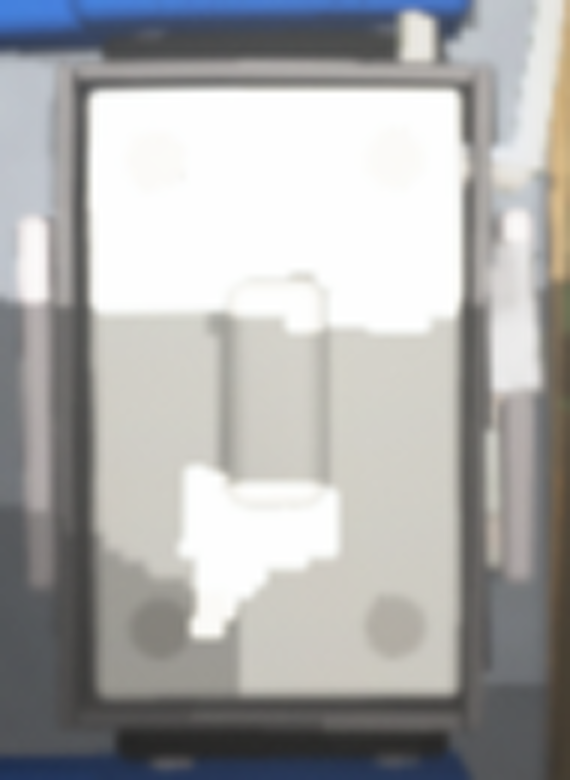

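Run:
```python
from h import *
d=np.load('w13.npz'); c=(d['K'],d['R'],d['t'])
f=lambda u:(225+(u[0]+.5)/6-.5,55+(u[1]+.5)/6-.5)
M=np.array([onz('wrist',f(u),53,c) for u in((158,158),(395,158),(160,627),(394,626))])
C=np.array([onz('wrist',f(u),53,c) for u in((88,90),(462,90),(94,697),(462,697))])
A=np.array([onz('wrist',f(u),46,c) for u in((57,63),(492,64),(66,725),(475,727))])
a=np.radians(2.0); E=np.array([[np.cos(a),np.sin(a)],[-np.sin(a),np.cos(a)]])
for n,P in(('marks',M),('cov',C),('case',A)):
    print(n,P.mean(0).round(1),E@P.mean(0)[:2],(P@np.eye(3)[:, :2]@E.T).round(1).tolist())
s=monitor.observe(); print(s['ee_pos'],E@s['ee_pos'][:2],s['joint_vel'].round(1)); T=s['tool_rot']
for k,m in (('left',M[:2].mean(0)),('right',M[2:].mean(0)),('ctr',M.mean(0))): print(k,T.T@(m-s['ee_pos']))
```

```text
marks [550.3 189.5  53. ] [556.57003752 170.19505258] [[540.0, 204.3], [573.6, 204.1], [539.4, 136.2], [573.3, 136.1]]
cov [550.2 189.5  53. ] [556.51313346 170.15584952] [[530.0, 214.7], [583.1, 214.2], [529.5, 126.1], [583.3, 125.7]]
case [549.6 189.4  46. ] [555.8495183  170.06174523] [[524.8, 220.1], [588.2, 219.4], [524.5, 120.8], [586.0, 120.0]]
[552.67585827 113.04505684 130.64992035] [556.28439866  93.68808355] [ 1.8  1.5  1.5 -0.   0.  -0. ]
left [ 1.03966253e-01 -1.10497034e+02  7.76862911e+01]
right [ -0.11609624 -42.46703239  77.66372156]
ctr [-6.06499457e-03 -7.64820331e+01  7.76750063e+01]
```

The cover is centred within 1 mm. Next I'll press two corners at once with the fingers 21.5 mm apart, starting at the right end.

Emit:
carry_out(plan=[[0,-2.1,0,0,0,0,2.15],[0,-2.1,2.5,0,0,0,2.15],[0,0,4,0,0,0,2.15],[0,0,2.3,0,0,0,2.15],[0,0,0,0,0,0,2.15],[0,0,0,0,0,0,2.15]])

```text
time: 20.55
ee_pos: [550.1, 156.2, 41.3]
tool_rot: [[0.999, 0.035, -0.002], [0.035, -0.999, 0.0], [-0.002, -0.0, -1.0]]
wrist_force: [0.5, 0.4, -0.2]
gripper_width: 21.5
```

```bash
cat >> st.py <<'E'
    a=np.radians(2.0); E=np.array([[np.cos(a),np.sin(a)],[-np.sin(a),np.cos(a)]]); s=monitor.observe(); print('cover frame',(E@s['ee_pos'][:2]-[556.5,170.2]).round(1))
E
python3 st.py
```

```text
File "st.py", line 6
    a=np.radians(2.0); E=np.array([[np.cos(a),np.sin(a)],[-np.sin(a),np.cos(a)]]); s=monitor.observe(); print('cover frame',(E@s['ee_pos'][:2]-[556.5,170.2]).round(1))
IndentationError: unexpected indent
```

Emit:
carry_out(plan=[[0.1,0,0.3,0,0,0,2.15],[0,0,0.2,0,0,0,2.15],[0,0,0.2,0,0,0,2.15],[0,0,0.2,0,0,0,2.15],[0,0,0,0,0,0,2.15]])

```text
time: 21.05
ee_pos: [551.7, 155.4, 32.8]
tool_rot: [[0.999, 0.034, -0.0], [0.034, -0.999, 0.0], [-0.0, -0.0, -1.0]]
wrist_force: [0.3, 0.5, 0.4]
gripper_width: 21.4
```

Emit:
carry_out(plan=[[0,0,0.2,0,0,0,2.15],[0,0,0.2,0,0,0,2.15],[0,0,0,0,0,0,2.15]])

```text
time: 21.35
ee_pos: [552.1, 155.1, 30.0]
tool_rot: [[0.999, 0.034, -0.0], [0.034, -0.999, -0.001], [-0.0, 0.001, -1.0]]
wrist_force: [-2.7, -1.5, 7.1]
gripper_width: 21.5
```

Emit:
carry_out(plan=[[0,0,0.2,0,0,0,2.15],[0,0,0.2,0,0,0,2.15],[0,0,0,0,0,0,2.15]])

```text
time: 21.65
ee_pos: [552.4, 154.9, 27.5]
tool_rot: [[0.999, 0.035, -0.0], [0.035, -0.999, -0.002], [-0.001, 0.002, -1.0]]
wrist_force: [-6.1, -3.6, 17.8]
gripper_width: 21.6
```

Emit:
carry_out(plan=[[0,0,-3,0,0,0,2.15],[0,-3.4,0,0,0,0,2.15],[0,-3.4,0,0,0,0,2.15],[-0.1,0,1.5,0,0,0,2.15],[0,0,0.5,0,0,0,2.15],[0,0,0,0,0,0,2.15],[0,0,0.2,0,0,0,2.15],[0,0,0.2,0,0,0,2.15],[0,0,0.2,0,0,0,2.15],[0,0,0,0,0,0,2.15]])

```text
time: 22.65
ee_pos: [548.7, 222.9, 29.8]
tool_rot: [[0.999, 0.033, -0.0], [0.033, -0.999, 0.0], [-0.0, -0.0, -1.0]]
wrist_force: [-2.9, 0.1, 5.5]
gripper_width: 21.6
```

Emit:
carry_out(plan=[[0,0,0.2,0,0,0,2.15],[0,0,0.2,0,0,0,2.15],[0,0,0.2,0,0,0,2.15],[0,0,0,0,0,0,2.15]])

```text
time: 23.05
ee_pos: [549.1, 223.3, 26.8]
tool_rot: [[0.999, 0.034, -0.001], [0.034, -0.999, 0.0], [-0.001, -0.0, -1.0]]
wrist_force: [-10.8, -1.6, 23.3]
gripper_width: 21.7
```

Emit:
carry_out(plan=[[0,0,0.2,0,0,0,2.15],[0,0,0.2,0,0,0,2.15],[0,0,0,0,0,0,2.15]])

```text
time: 23.35
ee_pos: [549.3, 223.4, 26.5]
tool_rot: [[0.999, 0.034, -0.003], [0.034, -0.999, -0.001], [-0.003, 0.0, -1.0]]
wrist_force: [-22.4, -3.8, 46.5]
gripper_width: 21.5
```

```bash
sed -i '$d' st.py
python3 - <<'E'
from st import *
st(); im=viewer.capture('side'); crop(im,185,270,265,350,8,'s16.png')
E
```

```text
t 23.35 clamp xy [41.3 34.7] rel axis x 96.3 z -40.5 z 26.5 F [-22.4  -3.8  46.5] head 2.0 q [ 11.  18. 103.  -0.  60.   9.] g 21.5
```

View pics/s16.png

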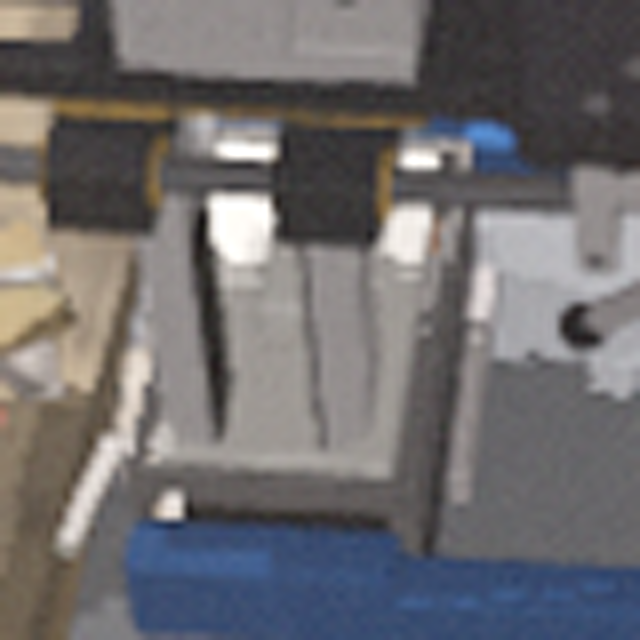

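The left end is at a hard stop (46 N, no further travel). Back to the right end.

Emit:
carry_out(plan=[[0,0,-0.5,0,0,0,2.15],[0,0,-3,0,0,0,2.15],[0,3.4,0,0,0,0,2.15],[0,3.4,0,0,0,0,2.15],[0.1,0,2.5,0,0,0,2.15],[0,0,0,0,0,0,2.15],[0,0,0.4,0,0,0,2.15],[0,0,0.2,0,0,0,2.15],[0,0,0.2,0,0,0,2.15],[0,0,0,0,0,0,2.15]])

```text
time: 24.4
ee_pos: [553.0, 155.0, 26.7]
tool_rot: [[0.999, 0.036, -0.0], [0.036, -0.999, -0.003], [-0.001, 0.003, -1.0]]
wrist_force: [-14.9, -6.8, 32.4]
gripper_width: 21.6
```

Emit:
carry_out(plan=[[-0.1,0,0.2,0,0,0,2.15],[0,0,0.1,0,0,0,2.15],[0,0,0,0,0,0,2.15]])

```text
time: 24.7
ee_pos: [553.1, 155.0, 26.5]
tool_rot: [[0.999, 0.037, 0.001], [0.037, -0.999, -0.003], [0.001, 0.003, -1.0]]
wrist_force: [-19.6, -8.3, 48.0]
gripper_width: 21.2
```

Emit:
carry_out(plan=[[0,0,-0.5,0,0,0,2.15],[0,0,-3,0,0,0,2.15],[0,3,-4,0,0,0,2.15],[0,3,-4,0,0,0,2.15],[0,0,0,0,0,0,2.15],[0,0,0,0,0,0,2.15]])

```text
time: 25.3
ee_pos: [553.4, 95.5, 134.2]
tool_rot: [[0.999, 0.034, 0.002], [0.034, -0.999, 0.0], [0.002, -0.0, -1.0]]
wrist_force: [-0.1, -0.9, -0.8]
gripper_width: 21.5
```

Run:
```python
from st import *
s=st()
c=cam('wrist'); im=viewer.capture('wrist'); cv2.imwrite('pics/w14.png',im); np.savez('w14.npz',K=c[0],R=c[1],t=c[2]); crop(im,190,20,350,180,4.5,'w14c.png')
im=viewer.capture('side'); crop(im,185,250,285,370,6,'s17.png')
```

```text
t 25.3 clamp xy [ 40.  -93.2] rel axis x 95.0 z 67.2 z 134.2 F [-0.1 -0.9 -0.8] head 1.9 q [ -2.   5. 105.   0.  70.  -4.] g 21.5
```

View pics/w14c.png

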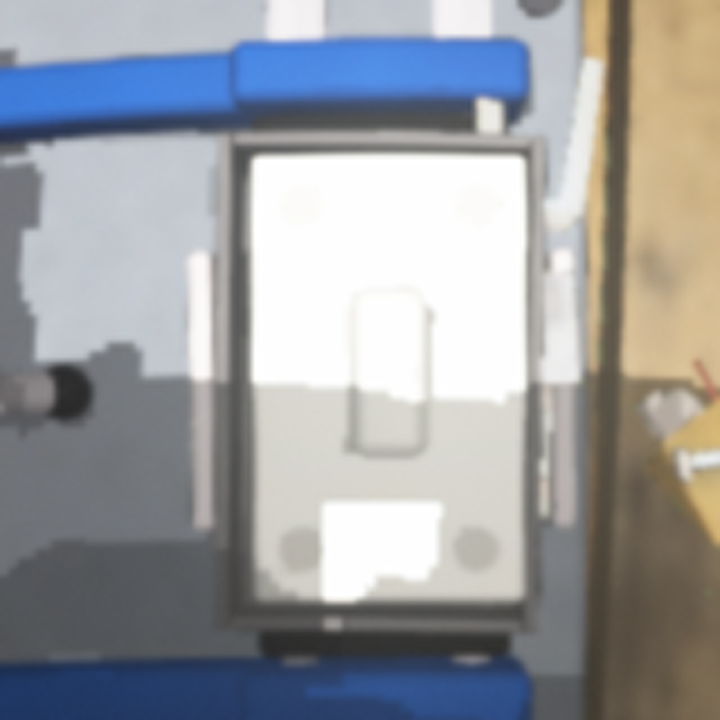

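View pics/s17.png

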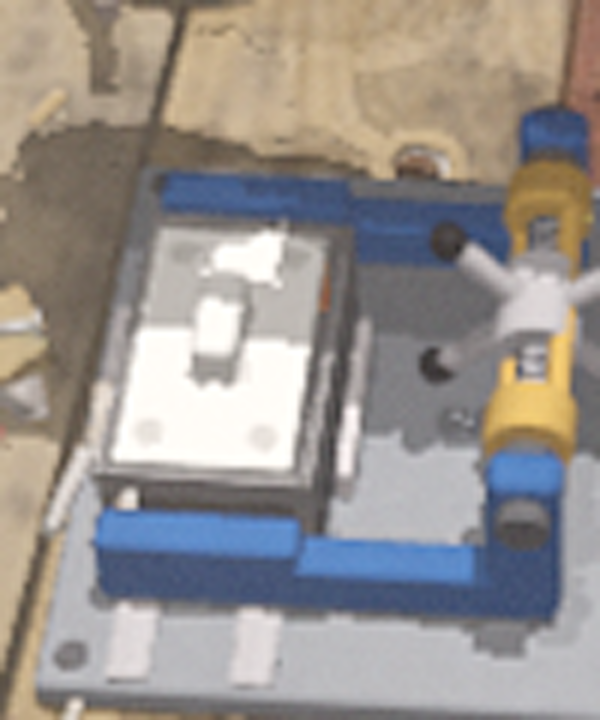

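The cover shifted about 2 mm towards the far wall, and a bit of orange shows at (325,290) by the near right corner. I'll press each corner alone with closed fingers and compare the stop heights.

Emit:
carry_out(plan=[[-0.6,-3,0,0,0,0,0],[-0.7,-3,2,0,0,0,0],[0,0,4,0,0,0,0],[0,0,3,0,0,0,0],[0,0,0,0,0,0,0],[0,0,0.8,0,0,0,0],[0,0,0.3,0,0,0,0],[0,0,0.2,0,0,0,0],[0,0,0,0,0,0,0]])

```text
time: 26.3
ee_pos: [538.5, 155.0, 30.7]
tool_rot: [[0.999, 0.034, 0.001], [0.034, -0.999, 0.0], [0.001, -0.0, -1.0]]
wrist_force: [0.1, 0.2, -0.2]
gripper_width: 0.7
```

Emit:
carry_out(plan=[[0,0,0.2,0,0,0,0],[0,0,0.2,0,0,0,0],[0,0,0.2,0,0,0,0],[0,0,0,0,0,0,0]])

```text
time: 26.7
ee_pos: [538.5, 155.0, 26.9]
tool_rot: [[0.999, 0.035, -0.0], [0.035, -0.999, -0.0], [-0.0, 0.0, -1.0]]
wrist_force: [-8.0, -2.2, 18.9]
gripper_width: -0.1
```

Emit:
carry_out(plan=[[0,0,0.2,0,0,0,0],[0,0,0,0,0,0,0],[0,0,-3.6,0,0,0,0],[2.7,0,0,0,0,0,0],[0,0,2.5,0,0,0,0],[0,0,0,0,0,0,0],[0,0,0.5,0,0,0,0],[0,0,0.3,0,0,0,0],[0,0,0.2,0,0,0,0],[0,0,0,0,0,0,0]])

```text
time: 27.7
ee_pos: [564.7, 155.9, 26.8]
tool_rot: [[0.999, 0.035, -0.002], [0.035, -0.999, -0.001], [-0.002, 0.001, -1.0]]
wrist_force: [-11.9, -2.7, 23.6]
gripper_width: 0.5
```

Emit:
carry_out(plan=[[0,0,0.1,0,0,0,0],[0,0,-3.6,0,0,0,0],[0,-3.4,0,0,0,0,0],[0,-3.4,0,0,0,0,0],[0,0,2.5,0,0,0,0],[0,0,0,0,0,0,0],[0,0,0.5,0,0,0,0],[0,0,0.3,0,0,0,0],[0,0,0.2,0,0,0,0],[0,0,0,0,0,0,0]])

```text
time: 28.7
ee_pos: [562.9, 223.7, 26.8]
tool_rot: [[0.999, 0.033, -0.001], [0.033, -0.999, 0.0], [-0.001, -0.0, -1.0]]
wrist_force: [-11.0, -1.8, 20.4]
gripper_width: 0.6
```

Emit:
carry_out(plan=[[0,0,0.1,0,0,0,0],[0,0,-3.6,0,0,0,0],[-2.7,0,0,0,0,0,0],[0,0,2.5,0,0,0,0],[0,0,0,0,0,0,0],[0,0,0.5,0,0,0,0],[0,0,0.3,0,0,0,0],[0,0,0.2,0,0,0,0],[0,0,0,0,0,0,0]])

```text
time: 29.6
ee_pos: [536.4, 222.8, 26.8]
tool_rot: [[0.999, 0.034, -0.001], [0.034, -0.999, -0.001], [-0.001, 0.001, -1.0]]
wrist_force: [-11.2, -2.7, 22.4]
gripper_width: 0.4
```

All four corners stop at ee z 26.8–26.9 mm, so the cover is level and at a hard stop. I'll withdraw straight up and do the final check.

Emit:
carry_out(plan=[[0,0,-0.5,0,0,0,0],[0,0,-4,0,0,0,0],[0,0,-5,0,0,0,0],[0,2,-5,0,0,0,0],[0,4,-4,0,0,0,0],[0,4,0,0,0,0,0],[0,4,0,0,0,0,0],[0,0,0,0,0,0,0],[0,0,0,0,0,0,0]])

```text
time: 30.5
ee_pos: [540.4, 88.6, 199.9]
tool_rot: [[0.999, 0.032, 0.001], [0.032, -0.999, 0.0], [0.001, -0.0, -1.0]]
wrist_force: [1.1, -0.3, -0.9]
gripper_width: 0.4
```

Run:
```python
from st import *
s=st()
c=cam('wrist'); im=viewer.capture('wrist'); cv2.imwrite('pics/w15.png',im); np.savez('w15.npz',K=c[0],R=c[1],t=c[2]); crop(im,190,10,370,170,4.4,'w15c.png')
im=viewer.capture('side'); crop(im,185,250,315,370,6,'s18.png')
```

```text
t 30.5 clamp xy [ 26.8 -99.6] rel axis x 81.8 z 132.9 z 199.9 F [ 1.1 -0.3 -0.9] head 1.9 q [ -3.  -0. 104.   0.  77.  -4.] g 0.4
```

View pics/w15c.png

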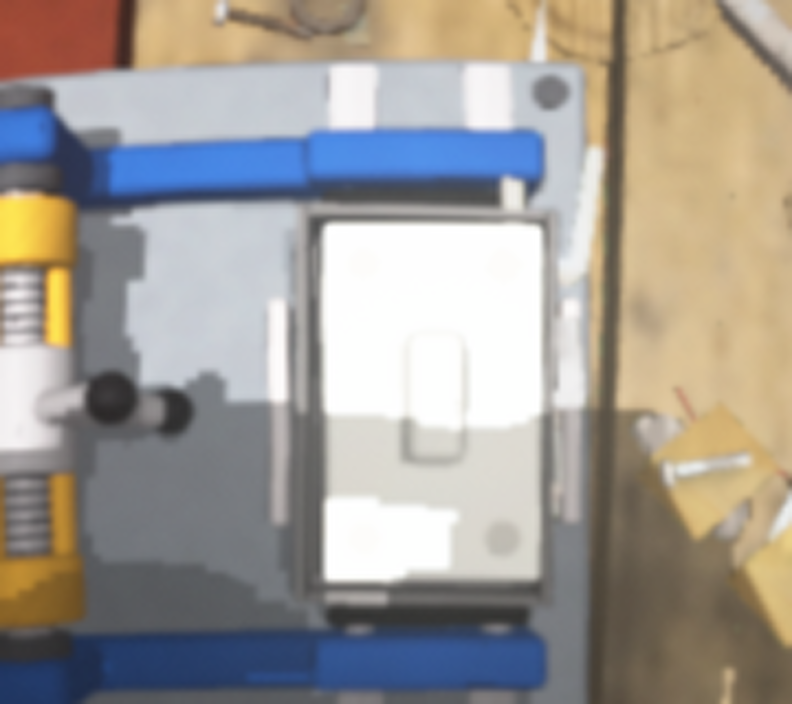

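View pics/s18.png

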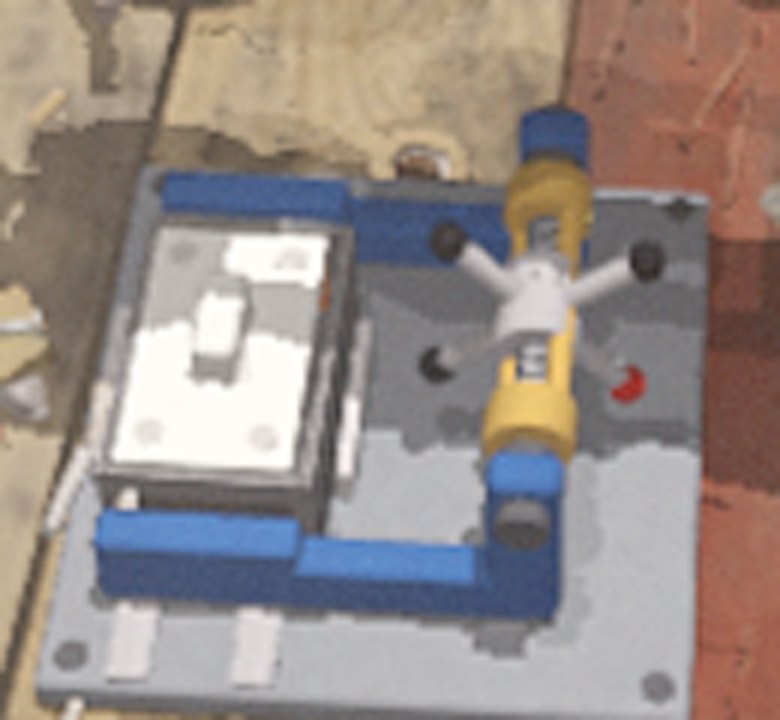

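Run:
```python
from h import *
d=np.load('w15.npz'); c=(d['K'],d['R'],d['t'])
f=lambda u:(190+(u[0]+.5)/4.4-.5,10+(u[1]+.5)/4.4-.5)
for z in (47,53):
    C=np.array([onz('wrist',f(u),z,c) for u in((319,222),(546,222),(542,584),(322,584))]); print(z,C.mean(0).round(1),[np.linalg.norm(C[i]-C[i-1]).round(1) for i in range(4)])
A=np.array([onz('wrist',f(u),46,c) for u in((296,207),(555,212),(550,601),(302,604))]); print('case',A.mean(0).round(1),[np.linalg.norm(A[i]-A[i-1]).round(1) for i in range(4)])
im=viewer.capture('side'); crop(im,110,110,360,280,3.2,'s19.png'); im=viewer.capture('top'); crop(im,130,150,420,285,2.7,'t19.png')
```

```text
47 [551.3 189.6  47. ] [np.float64(90.2), np.float64(55.2), np.float64(90.6), np.float64(54.2)]
53 [551.1 189.2  53. ] [np.float64(88.7), np.float64(54.3), np.float64(89.0), np.float64(53.3)]
case [549.8 188.9  46. ] [np.float64(99.4), np.float64(63.2), np.float64(97.7), np.float64(61.4)]
```

View pics/t19.png

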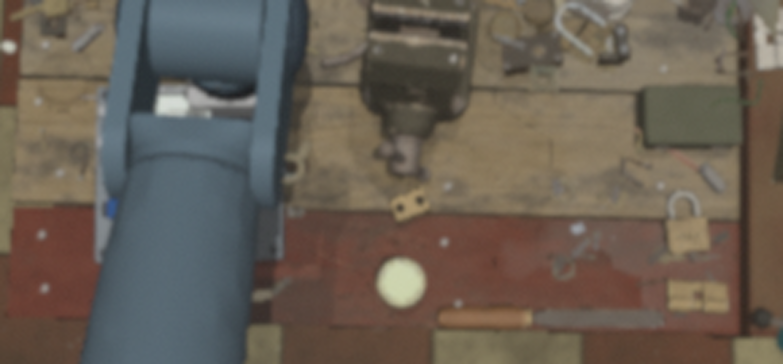

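Vision alone can't settle the plate's height to a couple of mm because the white is overexposed. As an independent check I'll touch the case rim lightly: its stop height should be about 1 mm below the plate's.

Emit:
carry_out(plan=[[-1.2,-3.3,0,0,0,0,0],[-1.3,-3.3,2,0,0,0,0],[0,0,5,0,0,0,0],[0,0,5,0,0,0,0],[0,0,4,0,0,0,0],[0,0,0.5,0,0,0,0],[0,0,0,0,0,0,0]])

```text
time: 31.4
ee_pos: [512.2, 154.9, 34.2]
tool_rot: [[0.999, 0.035, -0.002], [0.035, -0.999, -0.0], [-0.002, 0.0, -1.0]]
wrist_force: [0.4, 0.2, 0.5]
gripper_width: 0.1
```

Emit:
carry_out(plan=[[0,0,0.3,0,0,0,0],[0,0,0.3,0,0,0,0],[0,0,0.2,0,0,0,0],[0,0,0,0,0,0,0]])

```text
time: 31.8
ee_pos: [513.4, 154.2, 27.3]
tool_rot: [[0.999, 0.034, 0.001], [0.034, -0.999, 0.0], [0.001, -0.0, -1.0]]
wrist_force: [0.2, 0.5, -0.5]
gripper_width: 0.3
```

Emit:
carry_out(plan=[[0,0,0.1,0,0,0,0],[0,0,0.1,0,0,0,0],[0,0,0.1,0,0,0,0],[0,0,0,0,0,0,0]])

```text
time: 32.2
ee_pos: [512.9, 154.2, 23.9]
tool_rot: [[0.999, 0.034, 0.0], [0.034, -0.999, -0.0], [0.0, 0.0, -1.0]]
wrist_force: [-1.0, 0.2, 2.3]
gripper_width: 0.3
```

Contact at ee z 23.9, but that was on the chamfered outer flank of the finger, so it isn't comparable with the plate readings. I'll turn the tool 90° and touch with the flat tip.

Emit:
carry_out(plan=[[0,0,-3,0,0,8.2,0],[0,0,0,0,0,8.2,0],[0,0,0,0,0,8.2,0],[0,0,0,0,0,8.2,0],[0,0,0,0,0,8.2,0],[0,0,0,0,0,8.2,0],[0,0,0,0,0,8.2,0],[0,0,0,0,0,8.2,0],[0,0,0,0,0,8.2,0],[0,0,0,0,0,8.2,0],[0,0,0,0,0,8.0,0],[0,0,2.2,0,0,0,0],[0,0,0,0,0,0,0]])

```text
time: 33.5
ee_pos: [510.5, 154.0, 29.2]
tool_rot: [[0.034, -0.999, -0.005], [-0.999, -0.034, -0.0], [0.0, 0.005, -1.0]]
wrist_force: [-0.1, -0.1, -0.3]
gripper_width: 0.4
```

Emit:
carry_out(plan=[[0,-0.3,0.1,0,0,0,0],[0,0,0.1,0,0,0,0],[0,0,0.1,0,0,0,0],[0,0,0,0,0,0,0]])

```text
time: 33.9
ee_pos: [516.1, 154.3, 29.0]
tool_rot: [[0.034, -0.999, 0.001], [-0.999, -0.034, 0.0], [-0.0, -0.001, -1.0]]
wrist_force: [-1.0, -0.7, -0.3]
gripper_width: 0.4
```

Emit:
carry_out(plan=[[0,0.1,0.1,0,0,0,0],[0,0,0.1,0,0,0,0],[0,0,0,0,0,0,0]])

```text
time: 34.2
ee_pos: [514.6, 154.3, 26.5]
tool_rot: [[0.034, -0.999, -0.0], [-0.999, -0.034, 0.0], [-0.0, 0.0, -1.0]]
wrist_force: [-0.3, 0.3, -0.3]
gripper_width: 0.5
```

Emit:
carry_out(plan=[[0,0,0.1,0,0,0,0],[0,0,0,0,0,0,0]])

```text
time: 34.4
ee_pos: [514.9, 154.3, 26.0]
tool_rot: [[0.034, -0.999, -0.0], [-0.999, -0.034, -0.0], [0.0, 0.0, -1.0]]
wrist_force: [-2.2, 0.1, 3.7]
gripper_width: 0.3
```

Emit:
carry_out(plan=[[0,0,0.1,0,0,0,0],[0,0,0,0,0,0,0]])

```text
time: 34.6
ee_pos: [515.1, 154.3, 25.8]
tool_rot: [[0.034, -0.999, -0.0], [-0.999, -0.034, -0.0], [0.0, 0.0, -1.0]]
wrist_force: [-4.4, -0.0, 9.3]
gripper_width: 0.7
```

The rim stops the flat tip at 25.9 and the plate did at 26.8, so the plate sits about 1 mm above the rim, which is home. Withdrawing, with one last look before handing in.

Emit:
carry_out(plan=[[0,0.2,-1,0,0,0,0],[0,0,-4,0,0,0,0],[0,0,-5,0,0,0,0],[0,0,-5,0,0,0,0],[2,0,-4,0,0,0,0],[4,2,0,0,0,0,0],[4,3,0,0,0,0,0],[0,0,0,0,0,0,0],[0,0,0,0,0,0,0]])

```text
time: 35.5
ee_pos: [466.1, 52.1, 214.9]
tool_rot: [[0.032, -0.999, 0.001], [-0.999, -0.032, 0.0], [-0.0, -0.001, -1.0]]
wrist_force: [-0.1, 0.1, 0.1]
gripper_width: 0.6
```

Run:
```python
from st import *
s=st(); im=viewer.capture('side'); crop(im,150,150,350,370,3.4,'s20.png')
im=viewer.capture('wrist'); cv2.imwrite('pics/w20.png',im)
```

```text
t 35.5 clamp xy [ -49. -133.] rel axis x 6.0 z 147.9 z 214.9 F [-0.1  0.1  0.1] head -88.1 q [ -8. -13. 113.   0.  80.  81.] g 0.6
```

View pics/s20.png

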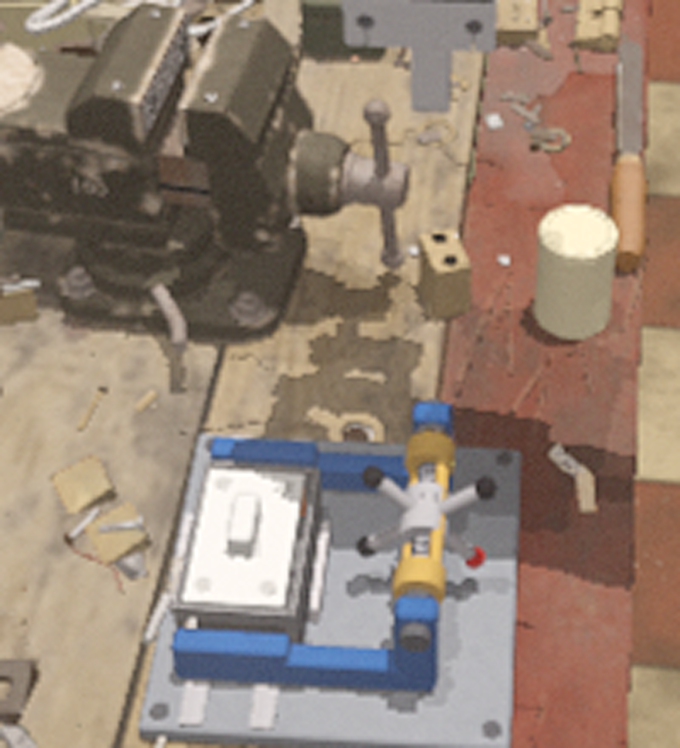

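View pics/w20.png

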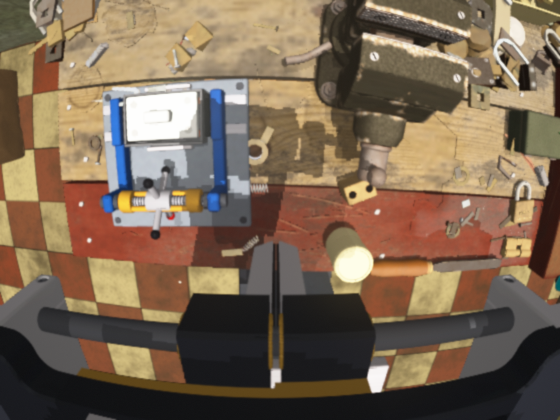

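The final pictures show the cover level in the case, both jaws in, the spokes unchanged since the last push, and the bystanders in place. The arm is clear.

```bash
python3 -c "
from bench import bot; print(bot.sign_off())"
```

```text
the job is handed in; nothing more can be done
None
```

I wound the turnbuckle to its stop, so both jaws grip the case. Then I fetched the white cover over the vice, laid it in the mouth and pressed every corner down. The job is handed in at about 35.5 s of the 72 s allowed.

**Checks that agreed**
- **Turnbuckle:** the spoke ball positions in the wrist picture match about 3.85 rad, and both pads touch the case. I did not measure the pad force.
- **Cover height:** all four corners stopped hard at the same height (reported 26.8–26.9 mm). A light touch on the case rim read 25.9 mm, so the plate sits about 1 mm above the rim, which is home.
- **Cover position:** it ended about 1.5–2 mm towards the far wall, within the 6 mm limit.
- **Bystanders:** they look unmoved in the last pictures, and the arm is clear of everything.

**Checks that failed or disagreed**
- **Tool tip:** the real fingertips are about 19–20 mm higher than the reported TCP. My first push therefore rode up on the red ball and had to be redone deeper.
- **Force at the stop:** the last turnbuckle push reached 99 N at the wrist against the 120 N limit, and I backed off at once.
- **Height check:** judging the cover's height from its apparent size was inconclusive because the white is overexposed. A first rim touch used the chamfered side of the finger and read 23.9 mm, so I repeated it with the flat tip.
- **Orange sliver:** a bit of orange shows at the near right corner in the side view. I take it to be that clip's side seen through the gap, because that corner's stop height matches the others.

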